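Fill the jars of the spice counter through the funnel

TASK

Fill every empty jar on the counter, each with one scoop's portion: push the jar between the guide rails until it stands right under the funnel, moving the jars already filled along in front of it, and pour a whole scoop through the funnel into it, one kind to a jar and nothing spilled. Set each emptied scoop back down on the counter the right way up; a scoop for which there is no jar stays full. At the end the filled jars stand in single file in the lane, the last may stay under the funnel, and the stock jar, tape roll and lids are undisturbed.

Things in the scene. Friction and masses are not known exactly. Their poses are not given: they have to be found in the camera images.
- stand: steel filling stand fixed to the counter. Origin: on the counter straight below the funnel's axis; y: the way jars travel along the lane; x: to its post (20 mm thick, 197 tall, at x = 135 mm, foot 90 x 130). Guide rails 8 mm thick, tops 25 mm up, inner faces at x = +/-34.5 mm, from y = -100 to +200 mm where a low stop ends the lane. Jars stand on the bare counter, no step
- lane_mouth (a point): the infeed of the lane, on the counter at y = -150 mm of the stand: here the rails flare outward (from 69 mm apart at y = -100 to about 128 mm at y = -157 mm). Axes as the stand's
- funnel_rim (a point): centre of the funnel's rim, 161 mm above the counter; rim 132 mm across (127 inside), cone 43 degrees, down to an outlet 48 mm across inside whose lower edge is 101 mm up, 6 mm above the jars. A gripper pointing straight down beside a jar under the funnel strikes the funnel: push with the fingers leaning forward about 45 degrees
- jar1: straight-sided open glass jar with a paper label, empty at the start, standing on the counter; 64 mm outside diameter, 56 mm inside, 95 mm tall, floor 6 mm thick, 0.2 kg; origin at the centre of its underside, z up. It slides upright if pushed below about 45 mm height. Two or three of the three jars are there
- jar2: straight-sided open glass jar with a paper label, empty at the start, standing on the counter; 64 mm outside diameter, 56 mm inside, 95 mm tall, floor 6 mm thick, 0.2 kg; origin at the centre of its underside, z up. It slides upright if pushed below about 45 mm height. Two or three of the three jars are there
- jar3: straight-sided open glass jar with a paper label, empty at the start, standing on the counter; 64 mm outside diameter, 56 mm inside, 95 mm tall, floor 6 mm thick, 0.2 kg; origin at the centre of its underside, z up. It slides upright if pushed below about 45 mm height. Two or three of the three jars are there
- scoop_nutmeg: aluminium scoop with three brown nutmegs; origin under its floor, x to the open nose, z up. Floor 3 mm thick, flat x = -40 to 20 mm, ramping up to the nose at x = 55, z = 12 mm; 60 wide inside, 66 outside, 42 high. Level bar handle 16 wide, 20 high, x = -40 to -140, z = 36 mm: grip at x = -75 firmly. 0.12 kg. Carry it nose slightly up; 60 degrees nose down empties it
- scoop_hazelnut: aluminium scoop with three tan hazelnuts in the shell; origin under its floor, x to the open nose, z up. Floor 3 mm thick, flat x = -40 to 20 mm, ramping up to the nose at x = 55, z = 12 mm; 60 wide inside, 66 outside, 42 high. Level bar handle 16 wide, 20 high, x = -40 to -140, z = 36 mm: grip at x = -75 firmly. 0.12 kg. Carry it nose slightly up; 60 degrees nose down empties it
- scoop_lime: aluminium scoop with three small, nearly black dried limes; origin under its floor, x to the open nose, z up. Floor 3 mm thick, flat x = -40 to 20 mm, ramping up to the nose at x = 55, z = 12 mm; 60 wide inside, 66 outside, 42 high. Level bar handle 16 wide, 20 high, x = -40 to -140, z = 36 mm: grip at x = -75 firmly. 0.12 kg. Carry it nose slightly up; 60 degrees nose down empties it
- nutmeg1: brown nutmeg, 20 mm thick and 27 mm long, hard, 10 g, in scoop_nutmeg at the start; origin at its centre
- nutmeg2: brown nutmeg, 20 mm thick and 27 mm long, hard, 10 g, in scoop_nutmeg at the start; origin at its centre
- nutmeg3: brown nutmeg, 20 mm thick and 27 mm long, hard, 10 g, in scoop_nutmeg at the start; origin at its centre
- hazelnut1: tan hazelnut in the shell, 20 mm thick and 22 mm long, hard, 10 g, in scoop_hazelnut at the start; origin at its centre
- hazelnut2: tan hazelnut in the shell, 20 mm thick and 22 mm long, hard, 10 g, in scoop_hazelnut at the start; origin at its centre
- hazelnut3: tan hazelnut in the shell, 20 mm thick and 22 mm long, hard, 10 g, in scoop_hazelnut at the start; origin at its centre
- lime1: nearly black dried lime, 22 mm thick and 24 mm long, hard, 10 g, in scoop_lime at the start; origin at its centre
- lime2: nearly black dried lime, 22 mm thick and 24 mm long, hard, 10 g, in scoop_lime at the start; origin at its centre
- lime3: nearly black dried lime, 22 mm thick and 24 mm long, hard, 10 g, in scoop_lime at the start; origin at its centre
- stock_jar: bystander: closed amber jar with a black cap, 80 mm across, 120 mm tall; origin at the centre of its underside
- tape_roll: bystander: roll of paper tape lying flat, 84 mm across, 36 mm tall; origin at the centre of its underside
- lid_stack: bystander: stack of three black jar lids, 68 mm across, 34 mm tall; origin at the centre of its underside

How it is judged:
By the outcome, as a careful person would: the job done as asked, in the order asked, and still so for the second after the job is handed in, with the robot touching nothing.
Of jar1, jar2, jar3 only 2 to 3 are there at a start; the rules pass over those that are not, and their reading is None.
At some moment in a run one of jar1, jar2, jar3 may be knocked a few centimetres aside while the robot is not near it.
It also fails if it takes over 210 s, if anything falls off the work surface, if the arm or the gripper's body presses on something with over 40 N, if the wrist force passes 120 N, or if a joint passes its speed limit or range.

ROBOT

A 6-joint arm with a two-finger parallel gripper is mounted at the origin on the work surface. World frame = base frame: x ahead of the robot, y to its left, z up, the work surface at z = 0. Lengths are in m, angles in rad, forces in N, time in s.
With the tool pointing down it reaches from about 0.425 to 0.95 m from the base axis. Payload 3.5 kg.
Tool frame: the origin (TCP) lies on the centre line of the jaws, within the pads' length; the fingertips stand 19 mm ahead of it and the grasp point (between the pads) is the TCP; z points along the fingers, y is the line along which they close (so a half turn about z gives the same grasp; the last joint's range is limited). The gripper opens to 85 mm and grips with 20 to 120 N. Pads are 22 mm wide; open, the fingers measure 114 mm over their backs; the gripper's body (76 mm by 85 mm) begins 54 mm behind the grasp point. The pads swing forward as they close: fully open they stand 13 mm farther back than shut.
Start: joints at [1.192, 0.286, 1.577, -0, 1.279, -0.15], TCP at [0.153, 0.657, 0.25] pointing down, gripper open.
Joint ranges: [-2.77, 2.77], [-0.9, 2.22], [0.21, 2.48], [-1.53, 4.67], [0.24, 2.81], [-2.84, 2.84]. Speed limits (rad/s): [2.79, 2.79, 3.14, 3.14, 3.14, 3.14].

INTERFACE

Orientations are given as a unit quaternion [x, y, z, w].
In Python, from plant import ctrl, imaging gives the robot as it stands. The module is installed in compiled form; this text tells all that it offers.
- The arm moves only by the shell command python3 -m handwheel 'ROWS' [OPENING] [FORCE]. ROWS is JSON, one flat list of numbers, 6 for each row, row after row: the shift along the world's x, y, z in units of 150 mm (1.0 is 150 mm), then the turn, a rotation vector about the world's x, y, z in units of 90 degrees (1.0 is 90 degrees). In form: [tx, ty, tz, rx, ry, rz, tx, ty, tz, rx, ry, rz, ...]. A call has 1 to 5 rows; each row shifts and turns the commanded pose from where the row before left it; what a row does not reach is not made up. A row lasts 1/12 s, in which the tool goes at most 41.7 mm and 7.16 degrees, less where a joint would pass 70% of its speed; a pose out of reach is approached as far as the arm can. A call with a number of a shift or a turn outside -1 to 1 is refused whole. A call with a gripper value outside its range is refused whole. OPENING is the opening, from 0 (shut) to 1 (fully open), set as the call begins (- or left out, the last holds). The fingers move at their own pace and stop on an object; FORCE is the grip in N (left out, the last holds). Time passes only in rows, so rows that do not move let the fingers close. It gives the time, the measured TCP pose, the force, the opening and the grip force at its end, in the units of the state.
- ctrl.get_state(): the state, without advancing time (a new reading comes with each control period).
- imaging.read_camera(name): name is "scene" or "top" or "wrist"; returns (picture, depth): 400x640x3 uint8, blue, green, red; 400x640 float32, m along the optical axis (not along the pixel's ray), 0 where there is no reading.
- imaging.get_calibration(name): a dict with "fovy" (degrees; the focal length in pixels is half the picture's height over the tangent of half this angle, whatever the lens; pixels are square), "cx", "cy" (the principal point, pixels), "R" (3x3) and "t" (3): a world point X has camera coordinates R X + t. Camera axes: x right, y down, z forward; pixel columns grow to the right and rows downward; lengths in m; the calibration is good to about 2 mm. A picture is of the moment at which its call begins: read the wrist's pose just before it. get_calibration takes no time and is no camera call; for the wrist camera it gives the pose at the moment of the call.
- ctrl.sign_off(): hands the job in; it is judged then, once.
The state is a dict: "time": time; "qpos": joint angles; "dq": joint speeds; "joint_efforts": joint torques, N m; "eef_pos": TCP position; "tcp_rot": TCP orientation; "contact_force": force on the tool from outside, world axes, zero at the start; "wrist_torque": the same for the moment, N m; "opening": opening from 0.0 (shut) to 1.0 (fully open); "finger_force": force on a finger pad.
Only numpy, scipy, OpenCV 4.12 (cv2) and the standard library are available. Lean on these libraries where they do the work, as an engineer would, in place of code of your own. Each camera call takes 0.05 s, during which the arm holds its last target. There are 200 camera calls.

## Working session

There is one attempt and no reset: what is moved stays moved. The work goes in short steps, Python scripts to look and compute and a shell command to move; the robot and the scene stay as the last step left them, time stands still between calls to the robot, and variables do not carry over. Pictures are saved under pics/ and viewed, at most 14 in all, crops included, and the job is handed in when it is done.

```bash
mkdir -p pics; python3 - <<'E'
from plant import ctrl, imaging
import cv2, numpy as np
s=ctrl.get_state(); print(s)
for n in ["scene","top"]:
    p,d=imaging.read_camera(n); c=imaging.get_calibration(n); print(n,c)
    cv2.imwrite(f"pics/{n}0.png",p); np.save(f"{n}0.npy",d)
E
```

```text
{'time': 0.0, 'qpos': array([ 1.19201593e+00,  2.87160003e-01,  1.57817929e+00, -1.88216621e-05,
        1.27858476e+00, -1.50008842e-01]), 'dq': array([ 0.00123252, -0.00021203,  0.00047694,  0.00136214, -0.00130485,
       -0.00048846]), 'joint_efforts': array([ 2.97727738e-04, -4.05980122e+01, -2.92626089e+01, -4.72211480e-05,
        5.77806146e-03,  9.13120140e-07]), 'eef_pos': array([0.15282996, 0.65684371, 0.24894966]), 'tcp_rot': array([ 1.14133722e-01,  9.93464712e-01, -1.12754493e-03, -2.95930235e-04]), 'contact_force': array([ 0.29525015, -0.21706886,  0.37315526]), 'wrist_torque': array([ 0.015068  , -0.00971748,  0.0150512 ]), 'finger_force': 0.0, 'opening': 1.0026825749187684}
scene {'fovy': 57.14195575357533, 'cx': 315.79811510779496, 'cy': 206.13002430150044, 'R': array([[ 0.01013971,  0.99981715, -0.016213  ],
       [ 0.59934244, -0.01905535, -0.80026591],
       [-0.80042852, -0.00160267, -0.59942607]]), 't': array([-1.96110630e-04, -2.64457784e-01,  1.75126486e+00])}
top {'fovy': 51.03246624396323, 'cx': 318.36190794338654, 'cy': 198.69216087180627, 'R': array([[-0.02511851, -0.99932172, -0.02692887],
       [-0.98247334,  0.02965408, -0.18402925],
       [ 0.18470298,  0.02183436, -0.98255182]]), 't': array([0.01862225, 0.58737049, 1.12522487])}
```

View pics/top0.png

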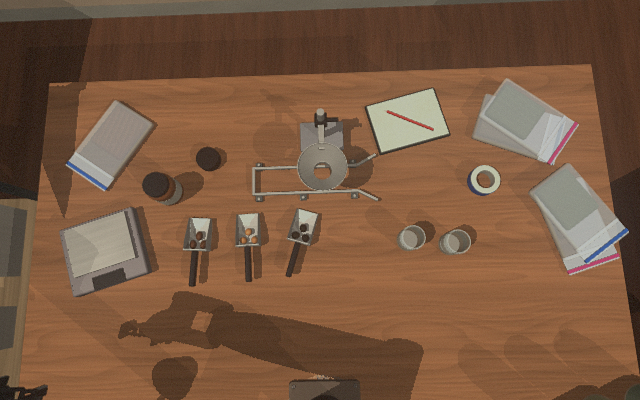

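View pics/scene0.png

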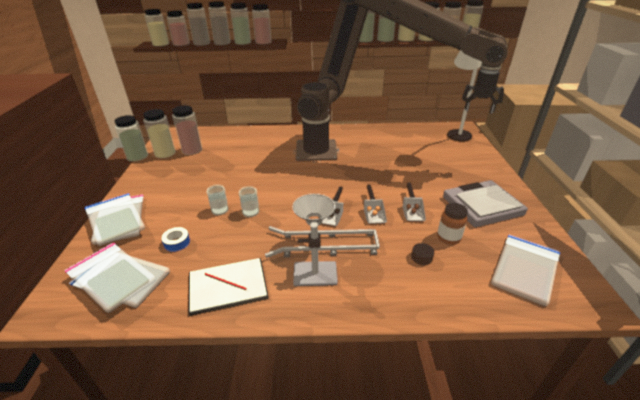

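```bash
cat > h.py <<'E'
from plant import ctrl, imaging
import cv2, numpy as np
from scipy.spatial.transform import Rotation as Ro
def f_of(c): return 200/np.tan(np.radians(c["fovy"]/2))
def ray(c,u,v,z):
    "pixel(s)->world point at height z"
    f=f_of(c); d=np.stack([(np.asarray(u,float)-c["cx"])/f,(np.asarray(v,float)-c["cy"])/f,np.ones(np.shape(u))],-1)@c["R"]
    o=-c["R"].T@c["t"]; return o+d*((z-o[2])/d[...,2])[...,None]
def cloud(c,D):
    v,u=np.mgrid[:400,:640]; f=f_of(c)
    X=np.stack([(u-c["cx"])/f*D,(v-c["cy"])/f*D,D],-1)-c["t"]
    W=X@c["R"]; W[D==0]=np.nan; return W
def proj(c,X):
    p=np.asarray(X)@c["R"].T+c["t"]; f=f_of(c); return np.stack([f*p[...,0]/p[...,2]+c["cx"],f*p[...,1]/p[...,2]+c["cy"]],-1)
def st():
    s=ctrl.get_state(); return s
E
python3 - <<'E'
from h import *
c=imaging.get_calibration("top"); p=cv2.imread("pics/top0.png"); D=np.load("top0.npy"); W=cloud(c,D)
z=W[...,2]
print("table z",np.nanmedian(z[260:290,300:600]), (D==0).mean())
m=((z>0.15)&(z<0.18)); m[:,:260]=0;m[:,380:]=0
m=m.astype(np.uint8); n,l,s,cc=cv2.connectedComponentsWithStats(m); 
for i in range(1,n):
    if s[i,4]>20: print("z~.16",s[i],cc[i])
m=((z>0.012)&(z<0.14)).astype(np.uint8); n,l,s,cc=cv2.connectedComponentsWithStats(m)
for i in range(1,n):
    if s[i,4]>30 and s[i,1]<300: 
        P=W[l==i]; print(s[i],np.nanmean(P,0).round(3),np.nanmax(P[:,2]).round(3), np.nanmin(P,0).round(3)[:2],np.nanmax(P,0).round(3)[:2])
cv2.imwrite("pics/crop1.png",cv2.resize(p[120:290,170:480],None,fx=2.58,fy=2.58,interpolation=cv2.INTER_CUBIC))
E
```

```text
table z -0.0012030042783485622 0.00412109375
z~.16 [314 112  13  26 138] [320.52173913 121.42753623]
z~.16 [297 140  51  51 510] [321.3        163.50980392]
[ 472   78  107   87 5283] [ 0.797 -0.597  0.041] 0.054 [ 0.671 -0.758] [ 0.937 -0.457]
[ 365   87   85   67 3060] [ 0.828 -0.269  0.016] 0.028 [ 0.727 -0.39 ] [ 0.931 -0.145]
[  66  100   88   91 3731] [0.784 0.626 0.021] 0.031 [0.641 0.502] [0.923 0.762]
[324 121  13  21  52] [ 0.795 -0.031  0.039] 0.139 [ 0.77  -0.055] [ 0.83  -0.018]
[327 128  17  17  79] [ 0.787 -0.052  0.014] 0.018 [ 0.76  -0.075] [ 0.81  -0.028]
[303 136  13  14  45] [0.772 0.027 0.013] 0.018 [0.748 0.009] [0.788 0.045]
[196 147  24  23 441] [0.724 0.326 0.032] 0.041 [0.692 0.295] [0.759 0.362]
[304 150  38  36 799] [ 0.662 -0.012  0.123] 0.14 [ 0.608 -0.061] [0.704 0.037]
[348 153  28  14 109] [ 0.703 -0.124  0.022] 0.029 [ 0.688 -0.167] [ 0.724 -0.086]
[252 163 126  38 658] [0.637 0.065 0.023] 0.031 [ 0.585 -0.166] [0.709 0.197]
[ 528  163  101  112 5771] [ 0.516 -0.715  0.041] 0.054 [ 0.361 -0.851] [ 0.673 -0.591]
[468 165  32  30 556] [ 0.634 -0.473  0
[... 271 characters left out ...]
097]
[235 213  26  69 461] [0.453 0.205 0.035] 0.051 [0.365 0.174] [0.557 0.243]
[183 217  29  69 596] [0.453 0.354 0.033] 0.052 [0.358 0.316] [0.552 0.387]
[300 224   7   8  46] [0.512 0.05  0.02 ] 0.027 [0.502 0.041] [0.523 0.058]
[397 225  29  26 372] [ 0.47  -0.249  0.066] 0.099 [ 0.439 -0.28 ] [ 0.502 -0.216]
[245 228   7   7  42] [0.506 0.208 0.018] 0.024 [0.498 0.199] [0.515 0.218]
[439 229  32  26 496] [ 0.456 -0.367  0.062] 0.1 [ 0.424 -0.398] [ 0.488 -0.334]
[196 231   7   9  48] [0.499 0.351 0.019] 0.025 [0.487 0.342] [0.51  0.359]
[292 231   8   8  48] [0.492 0.071 0.02 ] 0.028 [0.482 0.061] [0.502 0.082]
[240 237   7   7  40] [0.482 0.222 0.018] 0.024 [0.472 0.214] [0.49  0.232]
```

View pics/crop1.png

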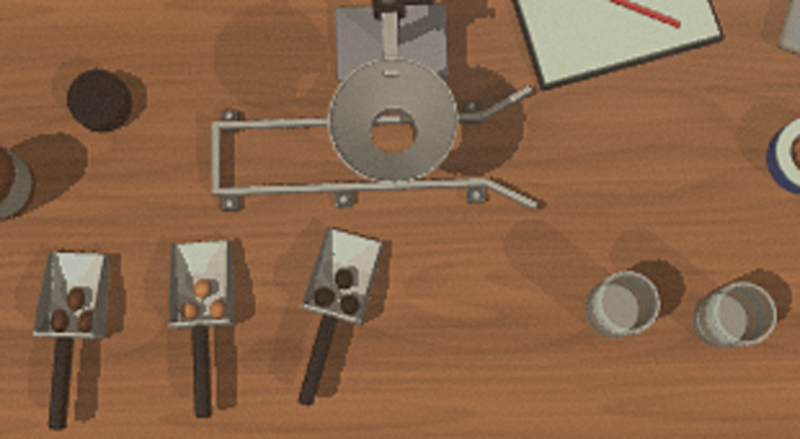

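```bash
python3 - <<'E'
from h import *
c=imaging.get_calibration("top"); p=cv2.imread("pics/top0.png"); D=np.load("top0.npy"); W=cloud(c,D); z=W[...,2]
# funnel rim
m=(z>0.15)&(z<0.17); m[:140]=0; m[:,:290]=0; m[:,360:]=0
P=W[m]; 
A=np.c_[2*P[:,:2],np.ones(len(P))]; s=np.linalg.lstsq(A,(P[:,:2]**2).sum(1),rcond=None)[0]; r=np.sqrt(s[2]+s[0]**2+s[1]**2); print("rim fit",s[:2],r,np.nanmin(P,0),np.nanmax(P,0))
# rails
m=(z>0.017)&(z<0.032); m[:155]=0;m[:205:,:]&=True;m[205:]=0; m[:,:250]=0;m[:,385:]=0
P=W[m]
near=P[(P[:,1]>-.08)&(P[:,1]<.19)&(P[:,0]<s[0]-.02)]; k=np.polyfit(near[:,1],near[:,0],1); print("near rail x=k*y+b",k,len(near), np.std(near[:,0]-np.polyval(k,near[:,1])))
far=P[(P[:,1]>.07)&(P[:,1]<.19)&(P[:,0]>s[0]+.02)]; 
if len(far)>5: k2=np.polyfit(far[:,1],far[:,0],1); print("far",k2,len(far))
print("end stop y max", np.percentile(P[:,1],[98,100]))
# image-based check of rails with ray at z=.025
# scoops
hsv=cv2.cvtColor(p,cv2.COLOR_BGR2HSV)
for n,(u0,u1) in dict(nut=(180,215),haz=(232,262),lime=(284,322)).items():
    m=(z>.036)&(z<.055); m[:205]=0;m[290:]=0;m[:,:u0]=0;m[:,u1:]=0
    P=W[m]; H=P[P[:,0]<.435]; mu=H.mean(0); k=np.polyfit(H[:,0],H[:,1],1)
    th=np.arctan(k[0]); d=np.array([np.cos(th),np.sin(th)]); t=(P[:,:2]-mu[:2])@d; nrm=(P[:,:2]-mu[:2])@np.array([-d[1],d[0]])
    tail=np.percentile(t,1); 
    print(n,"yaw deg",np.degrees(th).round(1),"tail",(mu[:2]+d*tail).round(4),"grip(tail+65)",(mu[:2]+d*(tail+.065)).round(4),"len",np.ptp(t).round(3),"z",mu[2].round(3), "width sides",nrm[t>t.min()+.12].min().round(3),nrm[t>t.min()+.12].max().round(3))
E
```

```text
rim fit [ 0.65462087 -0.01136028] 0.0611178147134545 [ 0.58961879 -0.07660766  0.15000602] [0.72752507 0.05374955 0.16463845]
near rail x=k*y+b [0.00113698 0.61499087] 275 0.0029276850234296117
far [-0.01587879  0.69311686] 126
end stop y max [0.19608878 0.19692878]
nut yaw deg -3.0 tail [0.3581 0.3586] grip(tail+65) [0.423  0.3551] len 0.14 z 0.044 width sides -0.032 0.034
haz yaw deg 2.7 tail [0.3652 0.2013] grip(tail+65) [0.4301 0.2044] len 0.142 z 0.044 width sides -0.032 0.033
lime yaw deg -16.2 tail [0.3768 0.0916] grip(tail+65) [0.4392 0.0735] len 0.144 z 0.044 width sides -0.034 0.031
```

```bash
python3 -m handwheel '[0,0,0,0,0,0.07,0,0,0,0,0,0.07]' 1; python3 -m handwheel '[0,-0.27,0,0,0,0,0,-0.27,0,0,0,0,0,-0.27,0,0,0,0,0,-0.27,0,0,0,0,0,-0.27,0,0,0,0]'
```

```text
time: 0.27
eef_pos: [0.1529, 0.6571, 0.2494]
tcp_rot: [0.002, 1.0, -0.001, -0.0]
contact_force: [0.5, 0.3, -0.3]
opening: 0.997
finger_force: 0.0
time: 0.68
eef_pos: [0.1526, 0.4528, 0.2493]
tcp_rot: [0.004, 1.0, -0.001, -0.0]
contact_force: [0.2, -0.8, 1.0]
opening: 0.999
finger_force: 0.0
```

```bash
cat > log.py <<'E'
from plant import ctrl; import json
s=ctrl.get_state(); open("log.jsonl","a").write(json.dumps({k:list(map(float,s[k])) for k in ("qpos","eef_pos","tcp_rot")})+"\n")
E
python3 log.py; A='[0.211,-0.169,0,0,0,0,0.211,-0.169,0,0,0,0,0.211,-0.169,0,0,0,0,0.211,-0.169,0,0,0,0,0.211,-0.169,0,0,0,0]'
python3 -m handwheel '[0.211,-0.169,0,0,0,0,0.211,-0.169,0,0,0,0,0.211,-0.169,0,0,0,0,0.211,-0.169,0,0,0,0,0.211,-0.169,0,0,0,0]' |sed -n 2,3p; python3 log.py
python3 -m handwheel '[0.211,-0.169,0,0,0,0,0.211,-0.169,0,0,0,0,0.211,-0.169,0,0,0,0,0.211,-0.169,0,0,0,0,0.211,-0.169,0,0,0,0]' |sed -n 2,3p; python3 log.py
python3 -m handwheel '[0,-0.27,0,0,0,0,0,-0.27,0,0,0,0,0,-0.27,0,0,0,0,0,-0.27,0,0,0,0,0,-0.27,0,0,0,0]' |sed -n 2,3p; python3 log.py
python3 -m handwheel '[0,-0.27,-0.05,0,0,0,0,-0.27,-0.05,0,0,0,0,-0.27,-0.05,0,0,0,0,-0.27,-0.05,0,0,0,0,-0.27,-0.05,0,0,0]'; python3 log.py
```

```text
eef_pos: [0.312, 0.3265, 0.2502]
tcp_rot: [0.004, 1.0, 0.0, 0.0]
eef_pos: [0.4705, 0.1997, 0.25]
tcp_rot: [0.005, 1.0, 0.0, -0.0]
eef_pos: [0.4689, -0.0028, 0.2499]
tcp_rot: [0.004, 1.0, 0.0, -0.0]
time: 2.35
eef_pos: [0.4688, -0.2054, 0.2122]
tcp_rot: [0.005, 1.0, 0.0, -0.0]
contact_force: [0.7, 0.5, 0.6]
opening: 0.999
finger_force: 0.0
```

```bash
cat > kin.py <<'E'
import numpy as np, json
from scipy.optimize import least_squares
from scipy.spatial.transform import Rotation as R
def fk(q,p):
    # p: h, L1, L2, L3, a(shoulder off), e(elbow off), y
    h,L1,L2,L3,a,e=p
    r=R.from_euler('z',q[0]); x=r.apply([a,0,0])+[0,0,h]
    r=r*R.from_euler('y',q[1]); x=x+r.apply([0,0,L1])
    r=r*R.from_euler('y',q[2]); x=x+r.apply([e,0,L2])
    r=r*R.from_euler('z',q[3]); r=r*R.from_euler('y',q[4]); r=r*R.from_euler('z',q[5]); x=x+r.apply([0,0,L3])
    return x,r
def jars():
    from h import imaging,cloud
    c=imaging.get_calibration("top"); _,D=imaging.read_camera("top"); return cloud(c,D)
if __name__=="__main__":
    L=[json.loads(l) for l in open("log.jsonl")]
    f=lambda p: np.concatenate([fk(l["qpos"],p)[0]-l["eef_pos"] for l in L])
    s=least_squares(f,[.3,.5,.5,.25,0,0]); print(s.x.round(4),np.abs(s.fun).max())
    np.save("kin.npy",s.x)
    for l in L[-2:]:
        print(fk(l["qpos"],s.x)[1].as_matrix().round(2).tolist(), R.from_quat(l["tcp_rot"]).as_matrix().round(2).tolist())
E
python3 kin.py; python3 - <<'E'
from h import *
c=imaging.get_calibration("top"); p,D=imaging.read_camera("top"); W=cloud(c,D)
for j in [(.470,-.248),(.456,-.366)]:
    m=(W[...,2]>.08)&(W[...,2]<.105)&(np.hypot(W[...,0]-j[0],W[...,1]-j[1])<.06); P=W[m]; print(m.sum(), np.nanmin(P,0) if m.any() else 0, np.nanmax(P,0) if m.any() else 0)
cw=imaging.get_calibration("wrist"); p2,D2=imaging.read_camera("wrist"); print(cw)
cv2.imwrite("pics/w1.png",p2); cv2.imwrite("pics/t1.png",p)
E
```

```text
[1.98625e+01 5.31900e-01 6.53800e-01 1.97567e+01 3.00000e-04 1.87100e-01] 0.09735873147378646
[[-0.01, -1.0, -0.0], [-1.0, 0.01, 0.0], [-0.0, 0.0, -1.0]] [[-1.0, 0.01, -0.0], [0.01, 1.0, 0.0], [0.0, 0.0, -1.0]]
[[-0.01, -1.0, -0.0], [-1.0, 0.01, 0.0], [-0.0, 0.0, -1.0]] [[-1.0, 0.01, -0.0], [0.01, 1.0, 0.0], [0.0, 0.0, -1.0]]
10 [ 0.44220971 -0.27269312  0.08524844] [ 0.44987689 -0.25937789  0.09763787]
93 [ 0.42412773 -0.39830631  0.08039115] [ 0.48153931 -0.34683026  0.09760513]
{'fovy': 66.80748728444308, 'cx': 319.68207989438184, 'cy': 199.4713426497733, 'R': array([[ 0.01342988,  0.99990205, -0.00394114],
       [ 0.95078994, -0.01154986,  0.30962087],
       [ 0.30954502, -0.00790537, -0.95085193]]), 't': array([ 0.20677071, -0.47586952,  0.19579197])}
```

View pics/w1.png

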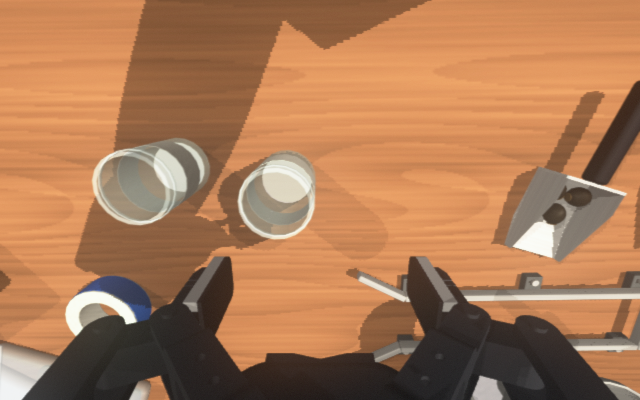

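```bash
sed -i 's/h,L1,L2,L3,a,e=p/h,L1,L2,L3,a,e,d=p/; s/apply(\[a,0,0\])/apply([a,d,0])/; s/\[.3,.5,.5,.25,0,0\]/[.3,.5,.5,.25,0,0,.1]/' kin.py; python3 kin.py; python3 - <<'E'
from h import *
c=dict(fovy=66.80748728444308,cx=319.682,cy=199.471,R=np.array([[ 0.01342988,  0.99990205, -0.00394114],
       [ 0.95078994, -0.01154986,  0.30962087],
       [ 0.30954502, -0.00790537, -0.95085193]]),t=np.array([ 0.20677071, -0.47586952,  0.19579197]))
print(ray(c,[276,139],[203,186],.095))
E
```

```text
[ 0.2403  0.443   0.5725  0.2303 -0.      0.0206  0.1009] 5.135105396458783e-10
[[-0.01, -1.0, -0.0], [-1.0, 0.01, 0.0], [-0.0, 0.0, -1.0]] [[-1.0, 0.01, -0.0], [0.01, 1.0, 0.0], [0.0, 0.0, -1.0]]
[[-0.01, -1.0, -0.0], [-1.0, 0.01, 0.0], [-0.0, 0.0, -1.0]] [[-1.0, 0.01, -0.0], [0.01, 1.0, 0.0], [0.0, 0.0, -1.0]]
[[ 0.46963023 -0.24914024  0.095     ]
 [ 0.45356193 -0.36069802  0.095     ]]
```

```bash
python3 -m handwheel '[0,-0.145,0,0,0,0,0,-0.145,0,0,0,0,0,0,-0.2,0,0,0,0,0,-0.2,0,0,0,0,0,-0.2,0,0,0]'; 
python3 -m handwheel '[0,0,-0.2,0,0,0,0,0,-0.2,0,0,0,0,0,0,0,0,0]'
python3 -m handwheel '[0,0,0,0,0,0,0,0,0,0,0,0,0,0,0,0,0,0,0,0,0,0,0,0,0,0,0,0,0,0]' 0 25; python3 -m handwheel '[0,0,0,0,0,0,0,0,0,0,0,0]'; python3 log.py
```

```text
time: 2.87
eef_pos: [0.4697, -0.2471, 0.1222]
tcp_rot: [0.005, 1.0, -0.0, 0.001]
contact_force: [-0.4, -0.3, -0.2]
opening: 1.004
finger_force: 0.0
time: 3.12
eef_pos: [0.4654, -0.2433, 0.0563]
tcp_rot: [0.004, 1.0, 0.004, -0.005]
contact_force: [-2.0, 0.5, -0.7]
opening: 0.999
finger_force: 0.0
time: 3.53
eef_pos: [0.4705, -0.2476, 0.0646]
tcp_rot: [0.004, 1.0, -0.001, 0.001]
contact_force: [-0.1, -0.0, 1.2]
opening: 0.754
finger_force: 28.3
time: 3.7
eef_pos: [0.4705, -0.2476, 0.0645]
tcp_rot: [0.005, 1.0, -0.001, 0.001]
contact_force: [-0.9, 0.2, 4.7]
opening: 0.758
finger_force: 28.6
```

```bash
python3 -m handwheel '[0,0,0.06,0,0,0,0.246,0,0,0,0,0,0.246,0,0,0,0,0,0.246,0,0,0,0,0,0.246,0,0,0,0,0]'|sed -n 2,6p
python3 -m handwheel '[0.246,0,0,0,0,0,0,0,0,0,0,0,0,0.21,0,0,0,0,0,0.21,0,0,0,0,0,0.21,0,0,0,0]'|sed -n 2,6p;
python3 -m handwheel '[0,0,0,0,0,0,0,0,-0.06,0,0,0,0,0,0,0,0,0]'; python3 log.py
python3 - <<'E'
from h import *
p,D=imaging.read_camera("top"); cv2.imwrite("pics/t2.png",cv2.resize(p[120:290,240:480],None,fx=3,fy=3,interpolation=cv2.INTER_CUBIC))
E
```

```text
eef_pos: [0.6181, -0.2468, 0.0716]
tcp_rot: [0.005, 1.0, 0.0, -0.001]
contact_force: [0.4, -0.7, -2.3]
opening: 0.755
finger_force: 28.7
eef_pos: [0.6532, -0.1518, 0.0709]
tcp_rot: [0.005, 1.0, 0.0, -0.001]
contact_force: [0.6, -0.2, -2.7]
opening: 0.756
finger_force: 28.8
time: 4.78
eef_pos: [0.6548, -0.1521, 0.0638]
tcp_rot: [0.004, 1.0, 0.0, 0.001]
contact_force: [0.7, 2.5, 2.8]
opening: 0.756
finger_force: 29.1
```

View pics/t2.png

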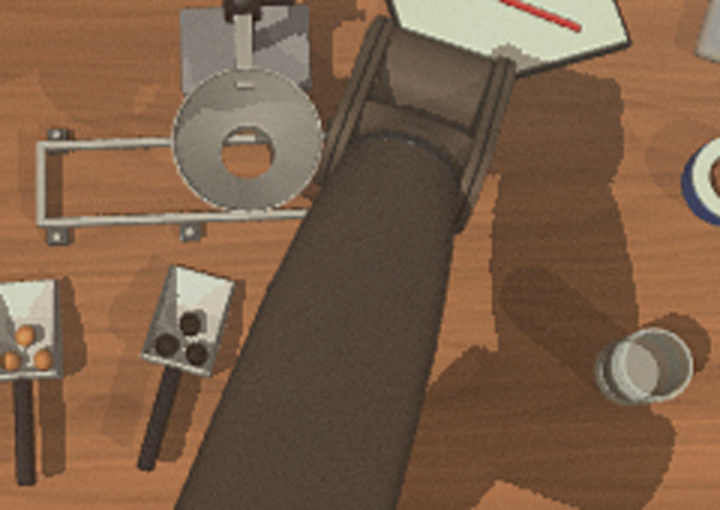

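```bash
python3 -m handwheel '[0,0,0,0,0,0,0,0,0,0,0,0,0,0,0,0,0,0]' 1|sed -n 2,6p
python3 -m handwheel '[0,0,0.25,0,0,0,0,0,0.25,0,0,0,0,0,0.1,0,0,0,0,-0.27,0,0,0,0,0,-0.27,0,0,0,0]'|sed -n 2,6p;
python3 -m handwheel '[0,-0.27,0,0.05,0,0,0,-0.1,0,0.07,0,0,0,0,0,0.07,0,0]' 0.3|sed -n 2,6p; python3 log.py
python3 kin.py; python3 - <<'E'
from h import *
print(ctrl.get_state()["qpos"].round(3))
c=imaging.get_calibration("top"); p,D=imaging.read_camera("top"); W=cloud(c,D)
for j in [(.655,-.152),(.456,-.364)]:
    m=(W[...,2]>.08)&(W[...,2]<.105)&(np.hypot(W[...,0]-j[0],W[...,1]-j[1])<.06); P=W[m]; print(m.sum(), np.nanmin(P,0) if m.any() else 0, np.nanmax(P,0) if m.any() else 0)
E
```

```text
eef_pos: [0.6538, -0.1537, 0.0626]
tcp_rot: [0.005, 1.0, -0.0, -0.0]
contact_force: [0.3, -0.0, -0.4]
opening: 1.004
finger_force: 0.0
eef_pos: [0.6553, -0.2336, 0.1555]
tcp_rot: [0.003, 1.0, -0.001, 0.002]
contact_force: [1.3, 0.4, 0.4]
opening: 0.998
finger_force: 0.0
eef_pos: [0.6536, -0.2939, 0.1536]
tcp_rot: [0.006, 0.989, 0.15, 0.001]
contact_force: [-0.0, 0.3, -0.4]
opening: 0.607
finger_force: 0.0
[ 0.2403  0.443   0.5725  0.2303 -0.      0.0206  0.1009] 3.3575475733016447e-10
[[-0.01, -1.0, 0.0], [-1.0, 0.01, 0.0], [-0.0, -0.0, -1.0]] [[-1.0, 0.01, 0.0], [0.01, 1.0, 0.0], [-0.0, 0.0, -1.0]]
[[-0.01, -1.0, 0.0], [-0.96, 0.01, 0.3], [-0.3, 0.0, -0.96]] [[-1.0, 0.01, 0.0], [0.01, 0.96, 0.3], [0.0, 0.3, -0.96]]
[-0.642  0.529  1.455  0.248  1.344 -2.279]
150 [ 0.62341577 -0.18374336  0.0803658 ] [ 0.68599726 -0.1202573   0.10075405]
16 [ 0.43107482 -0.39740905  0.08864692] [ 0.45416997 -0.38423724  0.09711374]
```

```bash
cat >> kin.py <<'E'
LO=np.array([-2.77,-.9,.21,-1.53,.24,-2.84]); HI=np.array([2.77,2.22,2.48,4.67,2.81,2.84])
def ik(pos,zt,yt,q0,tries=30):
    "min-motion IK; zt tool z, yt tool y"
    P=np.load("kin.npy"); zt=np.array(zt,float)/np.linalg.norm(zt); yt=np.array(yt,float); yt-=zt*(yt@zt); yt/=np.linalg.norm(yt)
    T=np.c_[np.cross(yt,zt),yt,zt]; rng=np.random.default_rng(0); best=None
    def f(q):
        x,r=fk(q,P); return np.r_[(x-pos)*5,(r.as_matrix()@R.from_euler('z',90,degrees=True).as_matrix()-T).ravel()]
    for i in range(tries):
        s0=np.clip(q0+rng.normal(0,.6,6)*(i>0),LO+.01,HI-.01)
        s=least_squares(f,s0,bounds=(LO,HI))
        k=(np.abs(s.fun).max()>1e-3, np.abs(s.x-q0).max())
        if best is None or k<best[0]: best=(k,s.x,np.abs(s.fun).max())
    return best[1].round(2),round(best[2],4),round(np.minimum(best[1]-LO,HI-best[1]).min(),2)
E
python3 - <<'E'
from kin import *
q=np.array([-0.642,0.529,1.455,0.248,1.344,-2.279])
for y in ([1,0,0],[-1,0,0]):
    print("push",y); a=q
    for py in (-.25,-.06): r=ik([.655,py,.045],[0,1,-1],y,a); print(r); a=r[0]
q=np.array([.4,.3,1.9,0,1,0])
from math import *
for n,(gx,gy,yaw) in dict(nut=(.423,.355,-3),haz=(.430,.2044,2.7)).items():
  for lean in (0,20,30):
    l=radians(lean); w=radians(yaw); zt=[sin(l)*cos(w),sin(l)*sin(w),-cos(l)]
    for s in (1,-1):
        r=ik([gx,gy,.036],zt,[-s*sin(w),s*cos(w),0],q); print(n,lean,s,r)
        for pit in (0,62):
            b=l-radians(pit); print("   pour",pit,ik([.62-.13*cos(radians(pit)),-.011,.17+.13*sin(radians(pit))],[sin(b),0,-cos(b)],[0,s,0],r[0]))
E
```

```text
push [1, 0, 0]
(array([-0.69,  0.78,  1.4 ,  0.58,  1.53, -0.89]), np.float64(0.0), np.float64(1.08))
(array([-0.47,  0.64,  1.64,  0.7 ,  1.35, -0.81]), np.float64(0.0), np.float64(0.84))
push [-1, 0, 0]
(array([-0.69,  0.78,  1.4 ,  0.58,  1.53,  2.25]), np.float64(0.0), np.float64(0.59))
(array([-0.47,  0.64,  1.64,  0.7 ,  1.35,  2.33]), np.float64(0.0), np.float64(0.51))
nut 0 1 (array([ 0.51,  0.3 ,  2.  , -0.  ,  0.84, -1.  ]), np.float64(0.0), np.float64(0.48))
   pour 0 (array([-0.23, -0.04,  2.09, -0.  ,  1.09, -1.8 ]), np.float64(0.0), np.float64(0.39))
   pour 62 (array([-0.15,  0.54,  1.4 , -0.17,  2.27, -1.75]), np.float64(0.0), np.float64(0.54))
nut 0 -1 (array([0.51, 0.3 , 2.  , 0.  , 0.84, 2.14]), np.float64(0.0), np.float64(0.48))
   pour 0 (array([-0.23, -0.04,  2.09, -0.  ,  1.09,  1.34]), np.float64(0.0), np.float64(0.39))
   pour 62 (array([-0.15,  0.54,  1.4 , -0.17,  2.27,  1.39]), np.float64(0.0), np.float64(0.54))
nut 20 1 (array([ 0.6 ,  0.22,  2.14, -0.42,  0.54, -0.58]), np.float64(0.0), np.float64(0.3))
   pour 0 (array([-0.27, -0.22,  2.28,  0.14,  0.75
[... 2061 characters left out ...]
p.float64(0.2))
   pour 62 (array([-0.16,  0.39,  1.49, -0.11,  1.98,  1.41]), np.float64(0.0), np.float64(0.83))
haz 30 1 (array([ 0.29,  0.  ,  2.43, -0.55,  0.24, -0.82]), np.float64(0.0036), np.float64(0.0))
   pour 0 (array([-0.3 , -0.3 ,  2.37,  0.27,  0.58, -2.07]), np.float64(0.0), np.float64(0.11))
   pour 62 (array([-0.16,  0.3 ,  1.56, -0.09,  1.83, -1.73]), np.float64(0.0), np.float64(0.92))
haz 30 -1 (array([ 0.29,  0.  ,  2.43, -0.55,  0.24,  2.32]), np.float64(0.0036), np.float64(0.0))
   pour 0 (array([-0.3 , -0.3 ,  2.37,  0.27,  0.58,  1.08]), np.float64(0.0), np.float64(0.11))
   pour 62 (array([-0.16,  0.3 ,  1.56, -0.09,  1.83,  1.41]), np.float64(0.0), np.float64(0.92))
```

```bash
python3 -m handwheel '[0,0,0,0,0.0225,-0.0735,0,0,0,0,0.0225,-0.0735,0,0,0,0,0.0225,-0.0735,0,0,0,0,0.0225,-0.0735,0,0,0,0,0.0225,-0.0735]' 0.3|sed -n 2,3p
python3 -m handwheel '[0,0,0,0,0.0225,-0.0735,0,0,0,0,0.0225,-0.0735,0,0,0,0,0.0225,-0.0735,0,0,0,0,0.0225,-0.0735,0,0,0,0,0.0225,-0.0735]'|sed -n 2,3p
python3 -m handwheel '[0,0,0,0,0.0225,-0.0735,0,0,0,0,0.0225,-0.0735,0,0,0,0,0.0225,-0.0735]'|sed -n 2,3p
python3 -m handwheel '[0,0,0,0.0775,0,0,0,0,0,0.0775,0,0,0,0,0,0.0775,0,0,0,0,0,0.0775,0,0,0,0,0,0,0,0]'
python3 log.py; python3 kin.py|head -1; tail -1 log.jsonl; python3 -c "
from h import *
print(Ro.from_quat(ctrl.get_state()['tcp_rot']).as_matrix().round(3))"
```

```text
eef_pos: [0.6537, -0.2888, 0.1521]
tcp_rot: [0.301, 0.942, 0.141, -0.045]
eef_pos: [0.6538, -0.2887, 0.1522]
tcp_rot: [0.568, 0.81, 0.121, -0.084]
eef_pos: [0.6538, -0.2886, 0.1521]
tcp_rot: [0.704, 0.695, 0.103, -0.105]
time: 7.3
eef_pos: [0.6521, -0.2906, 0.148]
tcp_rot: [0.658, 0.648, 0.269, -0.273]
contact_force: [-1.1, 0.2, -2.2]
opening: 0.301
finger_force: 0.0
[ 0.2403  0.443   0.5725  0.2303 -0.      0.0206  0.1009] 2.1617818646291198e-10
{"qpos": [-0.735010428646946, 0.6934298165166546, 1.3329682151394835, 0.5568154977862804, 1.6877619533484722, -0.8211811269090921], "eef_pos": [0.6521421791387916, -0.2905604268798469, 0.14804899626769535], "tcp_rot": [0.6576375757203461, 0.6483887974434791, 0.26890511926463456, -0.27348642230234754]}
[[ 0.015  1.    -0.001]
 [ 0.706 -0.01   0.708]
 [ 0.708 -0.011 -0.706]]
```

```bash
python3 -m handwheel '[0,0,-0.233,0,0,0,0,0,-0.233,0,0,0,0,0,-0.233,0,0,0,0.005,0.15,0,0,0,0,0.005,0.15,0,0,0,0]'|sed -n 2,4p
python3 -m handwheel '[0,0.15,0,0,0,0,0,0.05,0,0,0,0,0,0.05,0,0,0,0,0,0.05,0,0,0,0,0,0.05,0,0,0,0]'|sed -n 2,4p
python3 -m handwheel '[0,0.05,0,0,0,0,0,0.05,0,0,0,0,0,0.05,0,0,0,0,0,0.05,0,0,0,0,0,0.05,0,0,0,0]'|sed -n 2,4p
python3 - <<'E'
from h import *
p,D=imaging.read_camera("scene"); cv2.imwrite("pics/s1.png",cv2.resize(p[150:310,230:450],None,fx=3,fy=3,interpolation=cv2.INTER_CUBIC)); print(ctrl.get_state()["eef_pos"])
p,D=imaging.read_camera("wrist"); cv2.imwrite("pics/w2.png",p)
E
```

```text
eef_pos: [0.6531, -0.2423, 0.0423]
tcp_rot: [0.657, 0.649, 0.267, -0.273]
contact_force: [0.2, 0.3, 0.9]
eef_pos: [0.656, -0.1922, 0.0487]
tcp_rot: [0.657, 0.651, 0.269, -0.269]
contact_force: [-0.0, -1.6, 0.0]
eef_pos: [0.6558, -0.154, 0.0483]
tcp_rot: [0.656, 0.651, 0.27, -0.27]
contact_force: [-0.0, -3.0, 2.0]
[ 0.65559422 -0.15218844  0.04826183]
```

View pics/s1.png

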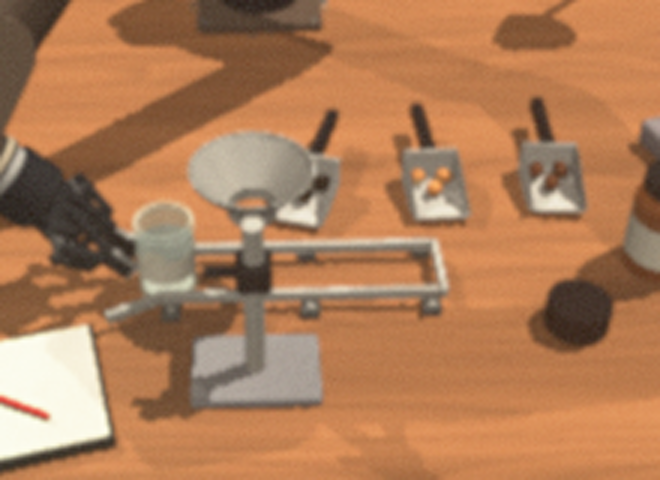

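View pics/w2.png

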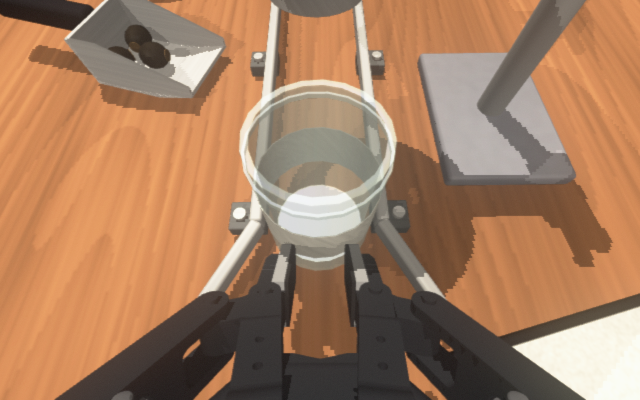

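```bash
python3 - <<'E'
from h import *
c=imaging.get_calibration("wrist"); e=ctrl.get_state()["eef_pos"]; print(e)
print("far rim",ray(c,318,83,.095),"sides",ray(c,[241,396],[148,148],.095))
ct=imaging.get_calibration("top"); p,D=imaging.read_camera("top"); W=cloud(ct,D)
m=(W[...,2]>.08)&(W[...,2]<.105)&(np.hypot(W[...,0]-.655,W[...,1]+.102)<.05); P=W[m]; print(m.sum(), np.nanmin(P,0),np.nanmax(P,0))
E
```

```text
[ 0.65547939 -0.15259705  0.04801567]
far rim [ 0.65565098 -0.07760404  0.095     ] sides [[ 0.62546234 -0.11268448  0.095     ]
 [ 0.68595543 -0.11318085  0.095     ]]
136 [ 0.62216662 -0.13452906  0.08078339] [ 0.68699717 -0.07353229  0.09796887]
```

```bash
python3 -m handwheel '[0,0.05,0,0,0,0,0,0.05,0,0,0,0,0,0.05,0,0,0,0,0,0.05,0,0,0,0,0,0.05,0,0,0,0]'|sed -n 2,4p
python3 -m handwheel '[0,0.05,0,0,0,0,0,0.05,0,0,0,0,0,0.05,0,0,0,0,0,0.05,0,0,0,0,0,0.05,0,0,0,0]'|sed -n 2,4p
python3 -m handwheel '[0,0.05,0,0,0,0,0,0.03,0,0,0,0,0,0.02,0,0,0,0,0,0,0,0,0,0]'|sed -n 2,4p
python3 - <<'E'
from h import *
e=ctrl.get_state()["eef_pos"]; print(e)
c=imaging.get_calibration("scene"); p,D=imaging.read_camera("scene"); W=cloud(c,D)
x=W[...,0]; y=W[...,1]; z=W[...,2]
cv2.imwrite("pics/s2.png",cv2.resize(p[180:280,260:390],None,fx=6,fy=6,interpolation=cv2.INTER_CUBIC))
for zz in (.04,.06,.08):
    m=(abs(z-zz)<.006)&(abs(x-.675)<.045)&(abs(y+.0114)<.045); print(zz,m.sum(),np.nanmin(y[m]),np.nanmax(y[m]))
m=(abs(z-.155)<.008)&(abs(x-.655)<.08)&(abs(y)<.09); print("rim",m.sum(),np.nanmin(y[m]),np.nanmax(y[m]))
for k in (-.0435,.0206): print(proj(c,np.array([[.655,k,.03],[.655,k,.09]]))-[260,180])
E
```

```text
eef_pos: [0.6554, -0.1156, 0.0478]
tcp_rot: [0.656, 0.651, 0.269, -0.271]
contact_force: [0.8, -1.8, -0.4]
eef_pos: [0.6555, -0.0783, 0.0479]
tcp_rot: [0.656, 0.651, 0.27, -0.271]
contact_force: [-0.1, -1.2, -0.6]
eef_pos: [0.6554, -0.0632, 0.0479]
tcp_rot: [0.656, 0.651, 0.27, -0.271]
contact_force: [-0.1, 0.7, 0.2]
[ 0.65541862 -0.06321656  0.04793145]
0.04 17 -0.05457997514754325 0.014312571124150294
0.06 31 -0.05637029257011323 0.014401110141445185
0.08 37 -0.04596197534883639 0.014581754823977756
rim 404 -0.0766276301994146 0.05248829098234736
[[44.39704808 58.00439338]
 [43.74295764 43.94907983]]
[[63.86524344 57.63604229]
 [63.80801212 43.56820373]]
```

View pics/s2.png

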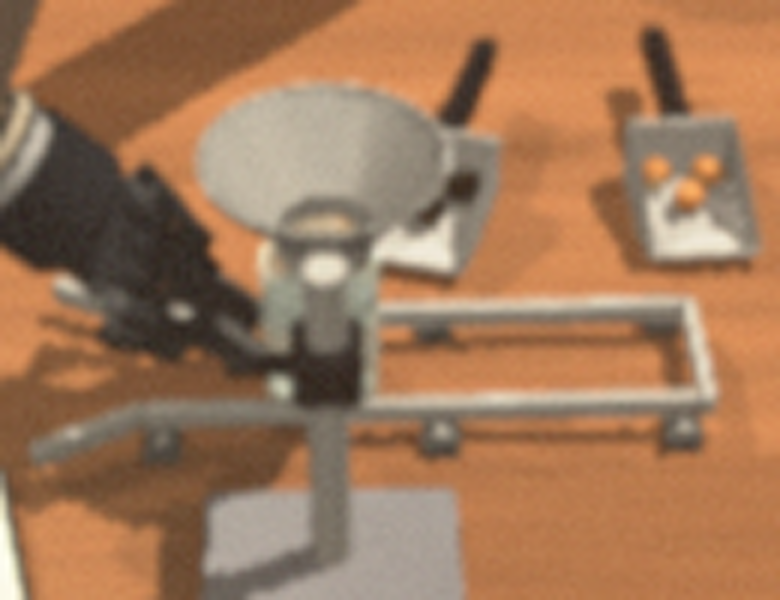

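```bash
python3 -m handwheel '[0,0.012,0,0,0,0,0,0.012,0,0,0,0,0,0,0,0,0,0]'|sed -n 2,4p
python3 -m handwheel '[0,-0.1,0,0,0,0,0,-0.25,0,0,0,0,0,-0.25,0,0,0,0,0,-0.25,0,0,0,0,0,-0.15,0.2,0,0,0]'|sed -n 2,3p
python3 -m handwheel '[0,0,0.22,-0.0715,0,0,0,0,0.22,-0.0715,0,0,0,0,0.22,-0.0715,0,0,0,0,0.22,-0.0715,0,0,0,0,0.22,-0.0715,0,0]' 0.6|sed -n 2,3p
python3 -m handwheel '[0,0,0.05,-0.0715,0,0,0,0,0,-0.0715,0,0]'|sed -n 2,3p
python3 -m handwheel '[-0.1154,0.2125,0,0,0,0.079,-0.1154,0.2125,0,0,0,0.079,-0.1154,0.2125,0,0,0,0.079,-0.1154,0.2125,0,0,0,0.079,-0.1154,0.2125,0,0,0,0.079]'|sed -n 2,3p
python3 -m handwheel '[-0.1154,0.2125,0,0,0,0.079,-0.1154,0.2125,0,0,0,0.079,-0.1154,0.2125,0,0,0,0.079,-0.1154,0.2125,0,0,0,0.079,-0.1154,0.2125,0,0,0,0.079]'|sed -n 2,3p
python3 -m handwheel '[-0.1154,0.2125,0,0,0,0.079,-0.1154,0.2125,0,0,0,0.079,-0.1154,0.2125,0,0,0,0.079,0,0,0,0,0,0]'
python3 - <<'E'
from h import *
s=ctrl.get_state(); print(s["eef_pos"],Ro.from_quat(s["tcp_rot"]).as_matrix().round(3).tolist())
ct=imaging.get_calibration("top"); p,D=imaging.read_camera("top"); W=cloud(ct,D); z=W[...,2]
m=(z>.036)&(z<.055); m[:205]=0;m[290:]=0;m[:,:232]=0;m[:,262:]=0
c=imaging.get_calibration("wrist"); p,D=imaging.read_camera("wrist"); cv2.imwrite("pics/w3.png",p); W=cloud(c,D); z=W[...,2]
m=(z>.030)&(z<.055)&(abs(W[...,1]-.205)<.05)&(W[...,0]<.44)&(W[...,0]>.33); P=W[m]; print(m.sum(),P.mean(0),P.min(0),P.max(0),np.degrees(np.arctan(np.polyfit(P[:,0],P[:,1],1)[0])))
print(np.polyval(np.polyfit(P[:,0],P[:,1],1),.43))
E
```

```text
eef_pos: [0.6557, -0.0607, 0.048]
tcp_rot: [0.656, 0.651, 0.27, -0.271]
contact_force: [0.8, -0.6, -0.4]
eef_pos: [0.6518, -0.2132, 0.0712]
tcp_rot: [0.658, 0.648, 0.268, -0.275]
eef_pos: [0.6554, -0.2122, 0.2457]
tcp_rot: [0.706, 0.7, 0.077, -0.076]
eef_pos: [0.6575, -0.2127, 0.2579]
tcp_rot: [0.71, 0.704, -0.0, 0.008]
eef_pos: [0.5679, -0.0506, 0.2505]
tcp_rot: [0.459, 0.889, 0.0, 0.001]
eef_pos: [0.4815, 0.1088, 0.2508]
tcp_rot: [0.166, 0.986, 0.001, 0.001]
time: 12.33
eef_pos: [0.4279, 0.2074, 0.2507]
tcp_rot: [-0.022, 1.0, 0.002, 0.0]
contact_force: [0.3, 0.4, 0.5]
opening: 0.601
finger_force: 0.0
[0.42790059 0.20735368 0.25066556] [[-0.999, -0.043, 0.0], [-0.043, 0.999, 0.003], [-0.0, 0.003, -1.0]]
1025 [0.40069958 0.20228299 0.04508926] [0.36432059 0.1934215  0.03388176] [0.4399394  0.21144742 0.04798872] 2.6510877964551347
0.20363969263712783
```

View pics/w3.png

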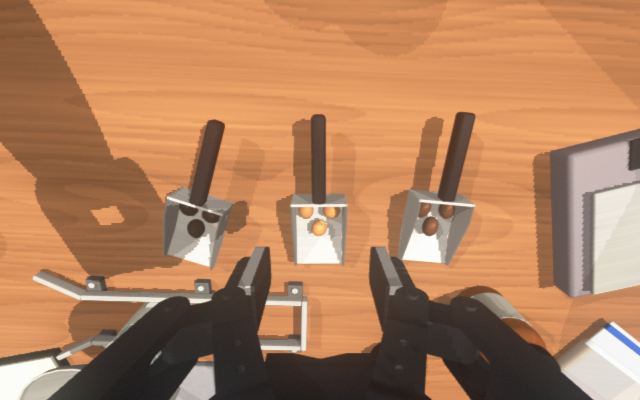

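```bash
python3 -m handwheel '[0.008,-0.025,-0.2,0,0,0,0,0,-0.25,0,0,0,0,0,-0.25,0,0,0,0,0,-0.25,0,0,0,0,0,-0.2,0,0,0]'|sed -n 2,4p
python3 -m handwheel '[0,0,-0.14,0,0,0,0,0,-0.14,0,0,0,0,0,0,0,0,0,0,0,0,0,0,0]'|sed -n 2,4p
python3 -m handwheel '[0,0,0,0,0,0,0,0,0,0,0,0,0,0,0,0,0,0,0,0,0,0,0,0,0,0,0,0,0,0]' 0 100
python3 -m handwheel '[0,0,0,0,0,0,0,0,0,0,0,0,0,0,0,0,0,0,0,0,0,0,0,0,0,0,0,0,0,0]'
```

```text
eef_pos: [0.4317, 0.1981, 0.0755]
tcp_rot: [-0.015, 1.0, 0.0, 0.0]
contact_force: [-0.2, -0.4, -1.4]
eef_pos: [0.4318, 0.1987, 0.0351]
tcp_rot: [-0.016, 1.0, 0.0, -0.0]
contact_force: [-0.5, 0.7, 0.8]
time: 13.6
eef_pos: [0.4334, 0.2003, 0.0379]
tcp_rot: [-0.017, 1.0, 0.001, 0.003]
contact_force: [-1.0, -1.3, 7.5]
opening: 0.166
finger_force: 97.8
time: 14.02
eef_pos: [0.4334, 0.2004, 0.0379]
tcp_rot: [-0.017, 1.0, 0.001, 0.003]
contact_force: [-1.1, -1.8, 6.4]
opening: 0.174
finger_force: 97.8
```

```bash
python3 -m handwheel '[0,0,0.04,0,-0.03,0,0,0,0.08,0,-0.03,0,0,0,0.12,0,-0.03,0,0,0,0.16,0,0,0,0,0,0.16,0,0,0]'
python3 -m handwheel '[0,0,0.16,0,0,0,0,0,0.16,0,0,0,0,0,0.16,0,0,0,0,0,0.16,0,0,0,0,0,0.1,0,0,0]'
python3 - <<'E'
from h import *
s=ctrl.get_state(); print(s["eef_pos"],Ro.from_quat(s["tcp_rot"]).as_matrix().round(3).tolist())
p,D=imaging.read_camera("top"); cv2.imwrite("pics/t4.png",p)
c=imaging.get_calibration("scene"); p,D=imaging.read_camera("scene"); cv2.imwrite("pics/s4.png",cv2.resize(p[120:280,270:480],None,fx=3.5,fy=3.5,interpolation=cv2.INTER_CUBIC))
W=cloud(c,D); m=(abs(W[...,1]-.205)<.02)&(W[...,2]>.12)&(W[...,0]>.48)&(W[...,0]<.62); P=W[m]; print(len(P),P.min(0),P.max(0))
E
```

```text
time: 14.43
eef_pos: [0.4296, 0.2, 0.1196]
tcp_rot: [-0.018, 0.997, -0.001, 0.07]
contact_force: [0.9, -0.7, -1.5]
opening: 0.168
finger_force: 97.6
time: 14.85
eef_pos: [0.4319, 0.2004, 0.2337]
tcp_rot: [-0.018, 0.997, -0.0, 0.073]
contact_force: [0.7, 0.5, -1.2]
opening: 0.17
finger_force: 97.6
[0.43188532 0.20039649 0.23366958] [[-0.989, -0.035, 0.146], [-0.035, 0.999, 0.002], [-0.146, -0.003, -0.989]]
143 [0.48031971 0.18523141 0.20787446] [0.56460202 0.22496348 0.23434511]
```

View pics/s4.png

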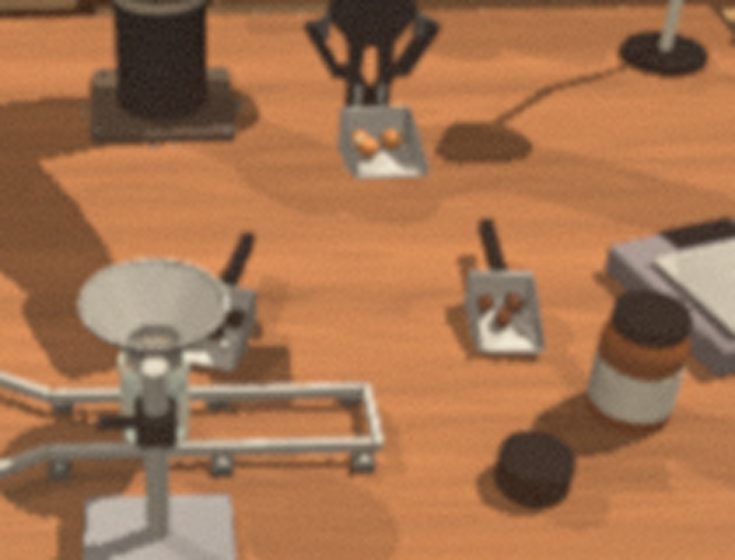

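```bash
python3 -m handwheel '[0.023,-0.058,0.03,0,0,0,0.046,-0.118,0.03,0,0,-0.011,0.046,-0.118,0,0,0,-0.011,0.046,-0.118,0,0,0,0,0.046,-0.118,0,0,0,0]'|sed -n 2,4p
python3 -m handwheel '[0.046,-0.118,0,0,0,0,0.046,-0.118,0,0,0,0,0.046,-0.118,0,0,0,0,0.046,-0.118,0,0,0,0,0.046,-0.118,0,0,0,0]'|sed -n 2,4p
python3 -m handwheel '[0.046,-0.118,0,0,0,0,0.046,-0.118,0,0,0,0,0.023,-0.058,0,0,0,0,0,0,0,0,0,0]'
python3 - <<'E'
from h import *
s=ctrl.get_state(); print(s["eef_pos"],Ro.from_quat(s["tcp_rot"]).as_matrix().round(3).tolist())
c=imaging.get_calibration("top"); p,D=imaging.read_camera("top"); cv2.imwrite("pics/t5.png",cv2.resize(p[110:260,250:400],None,fx=4,fy=4,interpolation=cv2.INTER_CUBIC))
W=cloud(c,D); z=W[...,2]; x=W[...,0]; y=W[...,1]
m=(z>.19)&(x>.56)&(x<.68)&(abs(y+.01)<.06); print(m.sum(),[ (v[m].min().round(4),v[m].max().round(4)) for v in (x,y,z)])
E
```

```text
eef_pos: [0.4618, 0.1193, 0.2377]
tcp_rot: [-0.0, 0.998, -0.002, 0.07]
contact_force: [0.2, -0.0, -2.2]
eef_pos: [0.4962, 0.0307, 0.2374]
tcp_rot: [-0.0, 0.998, -0.002, 0.069]
contact_force: [0.6, -0.1, -1.4]
time: 16.12
eef_pos: [0.5141, -0.0137, 0.2381]
tcp_rot: [0.001, 0.998, -0.002, 0.07]
contact_force: [-0.1, -0.8, -1.4]
opening: 0.168
finger_force: 97.6
[ 0.51410695 -0.01371346  0.23812114] [[-0.99, 0.003, 0.14], [0.002, 1.0, -0.004], [-0.14, -0.003, -0.99]]
826 [(np.float64(0.561), np.float64(0.6427)), (np.float64(-0.0454), np.float64(0.0198)), (np.float64(0.205), np.float64(0.2494))]
```

View pics/t5.png

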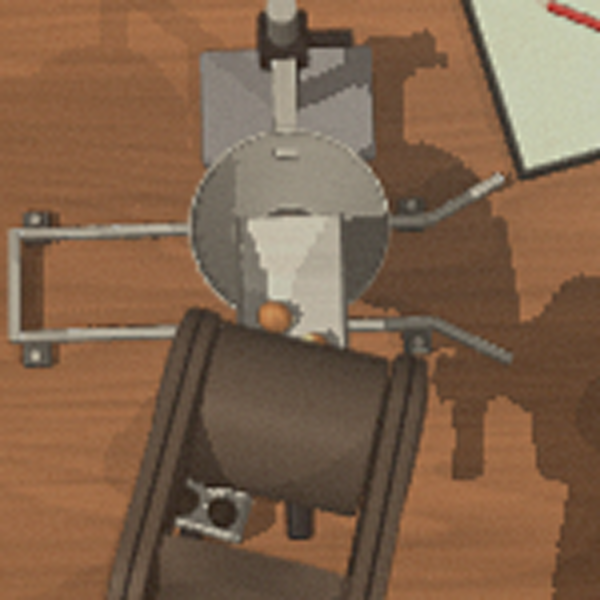

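```bash
python3 -m handwheel '[0.017,0.007,0,0,0.039,0,0.017,0,0,0,0.039,0,0.017,0,0,0,0.039,0,0.017,0,0,0,0.039,0]'|sed -n 2,4p
python3 -m handwheel '[0.017,0,0,0,0.039,0,0.017,0,0,0,0.039,0,0.017,0,0,0,0.039,0,0.017,0,0,0,0.039,0]'|sed -n 2,4p
python3 -m handwheel '[0.029,0,0.022,0,0.037,0,0.029,0,0.022,0,0.037,0,0.029,0,0.022,0,0.037,0]'|sed -n 2,4p
python3 -m handwheel '[0.029,0,0.022,0,0.037,0,0.029,0,0.022,0,0.037,0,0.029,0,0.022,0,0.037,0]'|sed -n 2,4p
python3 -m handwheel '[0.039,0,0.017,0,0.035,0,0.039,0,0.017,0,0.035,0,0.039,0,0.017,0,0.035,0,0.039,0,0.017,0,0.035,0]'|sed -n 2,4p
python3 -m handwheel '[0.039,0,0.017,0,0.035,0,0.039,0,0.017,0,0.035,0,0.039,0,0.017,0,0.035,0,0,0,0,0,0,0,0,0,0,0,0,0]'|sed -n 2,4p
python3 -m handwheel '[0,0,0,0,0,0,0,0,0,0,0,0,0,0,0,0,0,0,0,0,0,0,0,0,0,0,0,0,0,0]'
python3 - <<'E'
from h import *
s=ctrl.get_state(); print(s["eef_pos"],Ro.from_quat(s["tcp_rot"]).as_matrix().round(3).tolist())
p,D=imaging.read_camera("scene"); cv2.imwrite("pics/s6.png",cv2.resize(p[150:290,240:410],None,fx=4,fy=4,interpolation=cv2.INTER_CUBIC))
p,D=imaging.read_camera("wrist"); cv2.imwrite("pics/w6.png",p)
E
```

```text
eef_pos: [0.5242, -0.0098, 0.2396]
tcp_rot: [-0.001, 0.999, -0.002, -0.053]
contact_force: [0.5, -1.0, -2.0]
eef_pos: [0.5346, -0.0097, 0.2396]
tcp_rot: [-0.001, 0.985, -0.002, -0.174]
contact_force: [-0.9, 0.5, -2.1]
eef_pos: [0.5479, -0.0097, 0.2496]
tcp_rot: [-0.001, 0.966, -0.002, -0.259]
contact_force: [0.6, -0.1, -1.5]
eef_pos: [0.5611, -0.0097, 0.2595]
tcp_rot: [-0.002, 0.94, -0.002, -0.342]
contact_force: [-0.1, 0.3, -1.1]
eef_pos: [0.5846, -0.0097, 0.2696]
tcp_rot: [-0.002, 0.897, -0.002, -0.443]
contact_force: [-0.4, -0.9, -1.8]
eef_pos: [0.6019, -0.01, 0.2761]
tcp_rot: [-0.002, 0.858, -0.002, -0.514]
contact_force: [0.0, -0.2, -1.4]
time: 18.5
eef_pos: [0.6018, -0.0109, 0.2781]
tcp_rot: [-0.001, 0.858, -0.001, -0.514]
contact_force: [0.9, -0.1, -0.4]
opening: 0.165
finger_force: 97.9
[ 0.60184275 -0.01094338  0.27813676] [[-0.472, -0.003, -0.882], [-0.0, 1.0, -0.003], [0.882, -0.001, -0.472]]
```

View pics/s6.png

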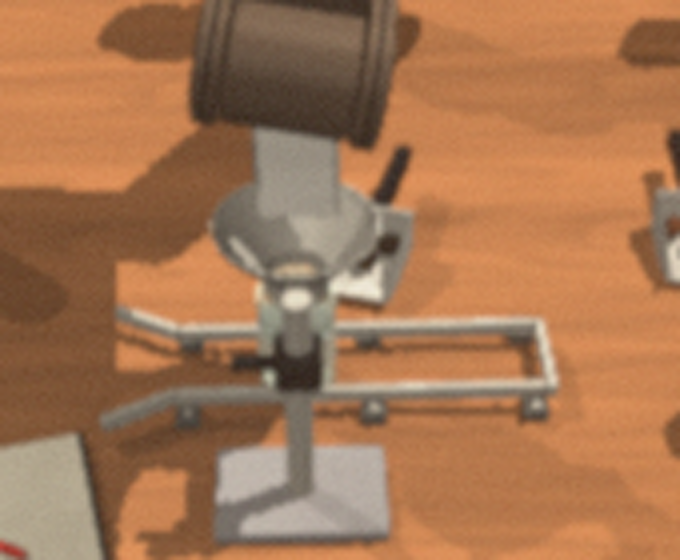

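```bash
cat > nuts.py <<'E'
from h import *
def blobs(p,lo,hi,a=6):
    h=cv2.cvtColor(p,cv2.COLOR_BGR2HSV); m=cv2.inRange(h,np.array(lo),np.array(hi)); n,l,s,c=cv2.connectedComponentsWithStats(m)
    return [(c[i].round().astype(int).tolist(),int(s[i,4])) for i in range(1,n) if s[i,4]>=a]
E
python3 - <<'E'
from nuts import *
p=cv2.imread("pics/top0.png"); h=cv2.cvtColor(p,cv2.COLOR_BGR2HSV)
for u,v in [(248,231),(241,239),(252,239),(199,235),(193,243),(600,100)]: print(h[v,u],p[v,u])
p=cv2.imread("pics/scene0.png"); h=cv2.cvtColor(p,cv2.COLOR_BGR2HSV)
print(h[208:222:2,366:384:3].tolist())
print(h[250,480],h[150,250])
E
```

```text
[ 15 147 184] [ 78 131 184]
[ 13 140 124] [ 56  86 124]
[ 14 157 175] [ 67 116 175]
[ 12 128  98] [49 68 98]
[ 12 129  93] [46 65 93]
[ 10 132  83] [40 54 83]
[[[14, 71, 130], [13, 158, 227], [12, 74, 145], [14, 125, 157], [14, 161, 214], [15, 71, 112]], [[16, 59, 126], [16, 113, 165], [16, 65, 197], [14, 150, 217], [13, 142, 135], [16, 56, 123]], [[14, 46, 127], [18, 47, 173], [14, 88, 195], [14, 157, 233], [14, 73, 136], [18, 45, 130]], [[18, 51, 121], [19, 38, 215], [14, 84, 133], [13, 135, 151], [14, 44, 144], [18, 42, 146]], [[15, 68, 120], [17, 38, 216], [16, 46, 143], [19, 44, 186], [16, 41, 174], [16, 45, 147]], [[13, 77, 119], [18, 39, 210], [20, 40, 212], [20, 38, 224], [18, 42, 221], [18, 39, 169]], [[13, 112, 123], [16, 37, 194], [19, 36, 224], [23, 31, 231], [21, 30, 232], [19, 38, 227]]]
[ 12 149 180] [ 13 152 199]
```

```bash
python3 - <<'E'
from h import *
s=ctrl.get_state(); T=Ro.from_quat(s["tcp_rot"]).as_matrix()
c=imaging.get_calibration("wrist"); p,D=imaging.read_camera("wrist"); W=cloud(c,D)
L=(W-s["eef_pos"])@T; X=-L[...,0]-.071; Y=L[...,1]; Z=.036-L[...,2]
m=(abs(Y)<.027)&(X>-.036)&(X<.05)
print("pts",m.sum()); 
for a in np.arange(-.04,.06,.01):
    k=m&(X>a)&(X<a+.01)&(Z<.042)&(Z>-.02)
    if k.any(): print(a.round(2),k.sum(),np.percentile(Z[k],[5,50,95]).round(3))
c=imaging.get_calibration("top"); p,D=imaging.read_camera("top"); W=cloud(c,D); z=W[...,2]; d=np.hypot(W[...,0]-.654,W[...,1]+.0115)
k=(np.abs(d)<.06)&(z<.1); print("hole",k.sum(),np.percentile(z[k],[5,50,95]) if k.any() else 0)
E
```

```text
pts 568
-0.04 2 [0.039 0.039 0.039]
0.0 505 [-0.     0.001  0.002]
0.01 61 [-0.     0.001  0.002]
hole 134 [-0.00361322  0.00037028  0.02590808]
```

```bash
python3 -m handwheel '[-0.07,0,0.05,0,-0.077,0,-0.07,0,0.05,0,-0.077,0,-0.07,0,0.05,0,-0.077,0,-0.07,0,0.05,0,-0.077,0,-0.07,0,0.05,0,-0.077,0]'|sed -n 2,4p
python3 -m handwheel '[-0.07,0,0.05,0,-0.077,0,-0.07,0,0.05,0,-0.077,0,-0.07,0,0.05,0,-0.077,0,-0.07,0,0.05,0,-0.077,0]'|sed -n 2,4p
python3 -m handwheel '[-0.08,0.24,-0.1,0,0,0,-0.08,0.24,-0.1,0,0,0,-0.08,0.24,-0.1,0,0,0,-0.08,0.24,-0.1,0,0,0,-0.08,0.24,-0.1,0,0,0]'|sed -n 2,4p
python3 -m handwheel '[-0.08,0.21,-0.1,0,0,0,0,0,0,0,0,0]'|sed -n 2,4p
python3 - <<'E'
from h import *
s=ctrl.get_state(); T=Ro.from_quat(s["tcp_rot"]).as_matrix(); print(s["eef_pos"],T.round(4).tolist(),"pitch",np.degrees(np.arctan2(T[0,2],-T[2,2])))
c=imaging.get_calibration("top"); p,D=imaging.read_camera("top"); np.save("t7.npy",D); W=cloud(c,D); z=W[...,2]; d=np.hypot(W[...,0]-.654,W[...,1]+.0115)
k=(d<.05)&(z<.1); print("hole",k.sum(),np.percentile(z[k],[5,25,50,75,95]))
m=((z>0.010)&(z<0.14)).astype(np.uint8); n,l,st_,cc=cv2.connectedComponentsWithStats(m)
for i in range(1,n):
    if 8<st_[i,4]<500 and 90<st_[i,1]<300: 
        P=W[l==i]; print(st_[i,4],np.nanmean(P,0).round(3),np.nanmax(P[:,2]).round(3))
E
```

```text
eef_pos: [0.5494, -0.011, 0.3161]
tcp_rot: [-0.001, 0.973, -0.002, -0.232]
contact_force: [-0.0, -0.7, -0.0]
eef_pos: [0.5068, -0.0109, 0.3464]
tcp_rot: [-0.0, 1.0, -0.002, 0.007]
contact_force: [-1.1, 0.4, -0.3]
eef_pos: [0.4461, 0.1702, 0.2698]
tcp_rot: [0.0, 1.0, -0.002, 0.004]
contact_force: [0.8, 0.2, -0.5]
eef_pos: [0.4308, 0.2043, 0.2514]
tcp_rot: [-0.003, 1.0, -0.001, -0.0]
contact_force: [-0.4, -0.6, -1.9]
[0.43083846 0.20431059 0.25144188] [[-1.0, -0.0061, -0.0002], [-0.0061, 1.0, -0.0028], [0.0002, -0.0028, -1.0]] pitch -0.011652857793143968
hole 360 [-0.00233572  0.0028862   0.02151927  0.02937403  0.07153154]
303 [ 0.792 -0.048  0.018] 0.14
254 [0.792 0.029 0.015] 0.14
448 [0.724 0.326 0.032] 0.04
121 [ 0.703 -0.123  0.02 ] 0.028
27 [0.538 0.38  0.018] 0.029
11 [0.545 0.362 0.012] 0.015
13 [0.545 0.324 0.014] 0.02
461 [ 0.473 -0.332  0.062] 0.099
47 [0.511 0.05  0.02 ] 0.027
109 [0.381 0.357 0.043] 0.051
```

```bash
python3 -m handwheel '[0.01,-0.01,-0.25,0,0,0,0,0,-0.25,0,0,0,0,0,-0.25,0,0,0,0,0,-0.25,0,0,0,0,0,-0.2,0,0,0]'|sed -n 2,4p
python3 -m handwheel '[0,0,-0.04,0,0,0,0,0,-0.04,0,0,0,0,0,-0.04,0,0,0,0,0,-0.04,0,0,0,0,0,0,0,0,0]'|sed -n 2,4p
python3 -m handwheel '[0,0,-0.02,0,0,0,0,0,-0.01,0,0,0,0,0,0,0,0,0]'|sed -n 2,4p
```

```text
eef_pos: [0.4367, 0.1979, 0.0734]
tcp_rot: [0.0, 1.0, -0.002, 0.004]
contact_force: [-0.6, -0.3, -1.0]
eef_pos: [0.4379, 0.1991, 0.0519]
tcp_rot: [-0.0, 1.0, -0.002, 0.005]
contact_force: [-0.3, -1.0, -2.1]
eef_pos: [0.4372, 0.1992, 0.047]
tcp_rot: [-0.0, 1.0, -0.002, 0.005]
contact_force: [-0.0, -0.0, -1.5]
```

```bash
python3 -m handwheel '[0,0,-0.02,0,0,0,0,0,-0.02,0,0,0,0,0,0,0,0,0]'|sed -n 2,4p
python3 -m handwheel '[0,0,-0.01,0,0,0,0,0,0,0,0,0]'|sed -n 2,4p
python3 -m handwheel '[0,0,-0.01,0,0,0,0,0,0,0,0,0]'|sed -n 2,4p
```

```text
eef_pos: [0.4365, 0.199, 0.0401]
tcp_rot: [-0.0, 1.0, -0.002, 0.004]
contact_force: [0.2, -0.2, -1.3]
eef_pos: [0.4368, 0.1991, 0.0388]
tcp_rot: [-0.0, 1.0, -0.002, 0.004]
contact_force: [0.1, -0.1, -0.5]
eef_pos: [0.4372, 0.1991, 0.0381]
tcp_rot: [-0.0, 1.0, -0.002, 0.004]
contact_force: [-1.0, 0.1, 1.2]
```

```bash
python3 -m handwheel '[0,0,0,0,0,0,0,0,0,0,0,0,0,0,0,0,0,0,0,0,0,0,0,0]' 0.6 25|sed -n 2,6p
python3 -m handwheel '[0,0,0.1,0,0,0,0,0,0.25,0,0,0,0,0,0.27,0,0,0,0,0,0.27,0,0,0,0,0,0.27,0,0,0]'|sed -n 2,4p
python3 -m handwheel '[0,0,0.27,0,0,0,0,-0.25,0,0,0,0,0,-0.25,0,0,0,0,0,-0.25,0,0,0,0,0,-0.25,0,0,0,0]' 1|sed -n 2,4p
cat > look.py <<'E'
from h import *
s=ctrl.get_state(); T=Ro.from_quat(s["tcp_rot"]).as_matrix(); print(s["time"],s["eef_pos"],T.round(3).tolist())
c=imaging.get_calibration("top"); p,D=imaging.read_camera("top"); W=cloud(c,D); z=W[...,2]
m=((z>0.010)&(z<0.14)).astype(np.uint8); n,l,st_,cc=cv2.connectedComponentsWithStats(m)
for i in range(1,n):
    if 8<st_[i,4]<1200 and 90<st_[i,1]<300: 
        P=W[l==i]; print(st_[i,4],np.nanmean(P,0).round(3),np.nanmax(P[:,2]).round(3),np.nanmin(P,0).round(4)[:2],np.nanmax(P,0).round(4)[:2])
E
python3 look.py
```

```text
eef_pos: [0.4371, 0.1991, 0.0377]
tcp_rot: [-0.0, 1.0, -0.002, 0.004]
contact_force: [0.1, 0.1, -0.4]
opening: 0.597
finger_force: 0.0
eef_pos: [0.4365, 0.199, 0.2133]
tcp_rot: [-0.0, 1.0, -0.002, 0.004]
contact_force: [0.8, -0.8, -0.6]
eef_pos: [0.4367, 0.0479, 0.2526]
tcp_rot: [-0.001, 1.0, -0.002, 0.005]
contact_force: [0.1, -0.4, 0.2]
22.9167 [0.43669349 0.04790271 0.25260278] [[-1.0, -0.002, 0.01], [-0.002, 1.0, -0.004], [-0.01, -0.004, -1.0]]
309 [ 0.792 -0.048  0.018] 0.14 [ 0.7473 -0.0751] [ 0.8331 -0.0183]
285 [0.794 0.03  0.014] 0.137 [ 0.7445 -0.0008] [0.8335 0.054 ]
448 [0.723 0.326 0.032] 0.04 [0.6922 0.294 ] [0.7579 0.3614]
933 [ 0.663 -0.01   0.111] 0.14 [ 0.6055 -0.0589] [0.7037 0.039 ]
117 [ 0.703 -0.123  0.021] 0.029 [ 0.6881 -0.1666] [ 0.7245 -0.0863]
742 [0.635 0.065 0.021] 0.031 [ 0.5846 -0.166 ] [0.7096 0.197 ]
570 [ 0.634 -0.473  0.031] 0.042 [ 0.5935 -0.5168] [ 0.6765 -0.4327]
993 [0.623 0.431 0.095] 0.124 [0.5901 0.4021] [0.6669 0.4785]
37 [0.555 0.066 0.017] 0.032 [0.5324 0.0489] [0.5692 0.0771]
50 [0.557 0.187 0.013] 0.027 [0.5473 0.1674] [0.563  0.2127]
34 [0.549 0.019 0.014] 0.023 [0.5317 0.0054] [0.5605 0.0374]
157 [0.494 0.221 0.032] 0.051 [0.4169 0.1972] [0.5631 0.2344]
639 [0.458 0.354 0.031] 0.053 [0.3577 0.3163] [0.5524 0.3877]
9 [0.536 0.369 0.011] 0.014 [0.529  0.3621] [0.5408 0.3737]
461 [ 0.473 -0.332  0.062] 0.1 [ 0.441  -0.3629] [ 0.5055 -0.2994]
53 [0.498 0.35  0.019] 0.026 [0.4872 0.3412] [0.5106 0.3609]
79 [0.393 0.087 0.044] 0.049 [0.3756 0.0746] [0.4082 0.0974]
```

```bash
python3 -m handwheel '[0.0244,-0.2527,0,0,0,0,0.0244,-0.2527,0,0,0,0,0.0244,-0.2527,0,0,0,0,0.0244,-0.2527,0,0,0,0,0.0244,-0.2527,0,0,0,0]' 1|sed -n 2,4p
python3 -m handwheel '[0.0244,-0.2527,0,0,0,0,0.0244,-0.2527,0,0,0,0,0.0244,-0.2527,0,0,0,0,0.0244,-0.2527,0,0,0,0,0.0244,-0.2527,0,0,0,0]'|sed -n 2,4p
python3 -m handwheel '[0,0,-0.15,0,0,0,0,0,-0.15,0,0,0,0,0,0,0,0,0,0,0,0,0,0,0]'|sed -n 2,5p
python3 - <<'E'
from h import *
s=ctrl.get_state(); print(s["eef_pos"])
c=imaging.get_calibration("wrist"); p,D=imaging.read_camera("wrist"); W=cloud(c,D)
m=(W[...,2]>.085)&(W[...,2]<.1)&(np.hypot(W[...,0]-.473,W[...,1]+.331)<.06); P=W[m]; print(m.sum(),P.min(0),P.max(0))
E
```

```text
eef_pos: [0.4551, -0.1422, 0.2522]
tcp_rot: [-0.0, 1.0, -0.002, 0.005]
contact_force: [0.9, 0.6, 0.4]
eef_pos: [0.4734, -0.3319, 0.2519]
tcp_rot: [0.0, 1.0, -0.002, 0.004]
contact_force: [1.2, 1.1, 0.5]
eef_pos: [0.4728, -0.3293, 0.2054]
tcp_rot: [-0.0, 1.0, -0.0, 0.003]
contact_force: [-0.4, 0.1, 0.7]
opening: 0.997
[ 0.47278535 -0.3292603   0.20538258]
1607 [ 0.44132373 -0.36683992  0.08501474] [ 0.50537779 -0.30209858  0.0968982 ]
```

```bash
python3 -m handwheel '[0,-0.023,-0.235,0,0,0,0,0,-0.235,0,0,0,0,0,-0.235,0,0,0,0,0,-0.235,0,0,0,0,0,0,0,0,0]'|sed -n 2,4p
python3 -m handwheel '[0,0,0,0,0,0,0,0,0,0,0,0,0,0,0,0,0,0,0,0,0,0,0,0,0,0,0,0,0,0]' 0 25; python3 -m handwheel '[0,0,0,0,0,0,0,0,0,0,0,0]'
```

```text
eef_pos: [0.4707, -0.3299, 0.0604]
tcp_rot: [-0.001, 1.0, 0.002, 0.0]
contact_force: [-0.9, 1.1, -1.2]
time: 25.02
eef_pos: [0.4755, -0.3349, 0.0696]
tcp_rot: [-0.0, 1.0, -0.004, 0.007]
contact_force: [0.0, 0.8, 6.2]
opening: 0.726
finger_force: 30.4
time: 25.18
eef_pos: [0.4755, -0.3349, 0.0696]
tcp_rot: [-0.0, 1.0, -0.004, 0.006]
contact_force: [1.0, 1.9, 6.6]
opening: 0.725
finger_force: 30.5
```

```bash
python3 -m handwheel '[0,0,0.06,0,0,0,0.24,0,0,0,0,0,0.24,0,0,0,0,0,0.24,0,0,0,0,0,0.24,0,0,0,0,0]'|sed -n 2,6p
python3 -m handwheel '[0.24,0,0,0,0,0,0,0.22,0,0,0,0,0,0.22,0,0,0,0,0,0.22,0,0,0,0,0,0.22,0,0,0,0]'|sed -n 2,6p;
python3 -m handwheel '[0,0.22,0,0,0,0,0,0.11,0,0,0,0,0,0,0,0,0,0,0,0,0,0,0,0]'
python3 - <<'E'
from h import *
s=ctrl.get_state(); print(s["eef_pos"])
c=imaging.get_calibration("wrist"); p,D=imaging.read_camera("wrist"); W=cloud(c,D)
m=(W[...,2]>.085)&(W[...,2]<.115)&(np.hypot(W[...,0]-.655,W[...,1]+.153)<.06); P=W[m]; print(m.sum(),P.min(0),P.max(0))
E
```

```text
eef_pos: [0.6185, -0.3332, 0.0753]
tcp_rot: [0.0, 1.0, -0.002, 0.004]
contact_force: [-0.5, -1.1, -1.6]
opening: 0.731
finger_force: 29.1
eef_pos: [0.653, -0.1999, 0.0743]
tcp_rot: [-0.0, 1.0, -0.001, 0.003]
contact_force: [1.7, -0.5, -2.4]
opening: 0.726
finger_force: 28.4
time: 26.35
eef_pos: [0.6534, -0.1512, 0.0752]
tcp_rot: [-0.001, 1.0, -0.002, 0.004]
contact_force: [0.9, 0.6, -2.1]
opening: 0.731
finger_force: 28.5
[ 0.65337718 -0.15123623  0.07515428]
14297 [ 0.6189025  -0.21127226  0.08500046] [ 0.68118683 -0.09476782  0.11499923]
```

```bash
python3 -m handwheel '[0.02,0,-0.02,0,0,0,0,0,-0.02,0,0,0,0,0,0,0,0,0]'|sed -n 2,4p
python3 -m handwheel '[0,0,0,0,0,0,0,0,0,0,0,0,0,0,0,0,0,0,0,0,0,0,0,0]' 1|sed -n 2,6p
python3 -m handwheel '[0,0,0.25,0,0,0,0,0,0.25,0,0,0,0,0,0.1,0,0,0,0,-0.27,0,0,0,0,0,-0.27,0,0,0,0]'|sed -n 2,6p;
python3 -m handwheel '[0,-0.27,0,0,0,0,0,-0.1,0,0,0,0]' 0.3|sed -n 2,3p; python3 look.py | awk '$4>0.04||1' | grep -E "^[0-9.]+ \[0|0.09|0.1[0-9]* " 
```

```text
eef_pos: [0.6576, -0.1538, 0.07]
tcp_rot: [0.001, 1.0, -0.002, 0.005]
contact_force: [1.2, -1.4, 0.8]
eef_pos: [0.6565, -0.152, 0.0691]
tcp_rot: [-0.0, 1.0, -0.002, 0.004]
contact_force: [0.1, 0.1, -0.5]
opening: 1.0
finger_force: 0.0
eef_pos: [0.6581, -0.232, 0.1619]
tcp_rot: [-0.002, 1.0, -0.003, 0.006]
contact_force: [1.2, -0.6, 0.2]
opening: 0.995
finger_force: 0.0
eef_pos: [0.6561, -0.2932, 0.1593]
tcp_rot: [0.001, 1.0, -0.003, 0.005]
293 [ 0.792 -0.049  0.017] 0.14 [ 0.7435 -0.0752] [ 0.8332 -0.0184]
272 [0.794 0.029 0.015] 0.139 [ 0.7454 -0.0008] [0.8329 0.0539]
447 [0.724 0.326 0.032] 0.039 [0.6921 0.294 ] [0.7583 0.3603]
946 [ 0.662 -0.011  0.111] 0.14 [ 0.6076 -0.0615] [0.7036 0.0368]
539 [ 0.667 -0.146  0.053] 0.1 [ 0.6239 -0.1843] [ 0.7245 -0.0864]
738 [0.634 0.063 0.021] 0.03 [ 0.5845 -0.1659] [0.7097 0.1969]
531 [ 0.633 -0.475  0.031] 0.041 [ 0.5925 -0.5176] [ 0.677  -0.4336]
1000 [0.623 0.431 0.094] 0.127 [0.5896 0.4018] [0.6676 0.4792]
470 [0.463 0.066 0.034] 0.054 [0.3756 0.0055] [0.5681 0.0974]
12 [0.561 0.05  0.011] 0.014 [0.5521 0.0432] [0.5667 0.0577]
445 [0.466 0.199 0.035] 0.051 [0.3701 0.1666] [0.5631 0.2341]
13 [0.555 0.033 0.011] 0.015 [0.5514 0.0256] [0.5603 0.0404]
643 [0.458 0.354 0.031] 0.05 [0.3577 0.3158] [0.5518 0.3869]
47 [0.511 0.05  0.02 ] 0.028 [0.5016 0.0406] [0.5222 0.0585]
49 [0.498 0.351 0.018] 0.027 [0.4871 0.3416] [0.5109 0.3597]
```

```bash
python3 -m handwheel '[0,0,0,0,0,-0.077,0,0,0,0,0,-0.077,0,0,0,0,0,-0.077,0,0,0,0,0,-0.077,0,0,0,0,0,-0.077]' 0.3|sed -n 2,3p
python3 -m handwheel '[0,0,0,0,0,-0.077,0,0,0,0,0,-0.077,0,0,0,0,0,-0.077,0,0,0,0,0,-0.077,0,0,0,0,0,-0.077]'|sed -n 2,3p
python3 -m handwheel '[0,0,0,0,0,-0.077,0,0,0,0,0,-0.077,0,0,0,0,0,-0.077,0,0,0,0.0715,0,0,0,0,0,0.0715,0,0]'|sed -n 2,3p
python3 -m handwheel '[0,0,0,0.0715,0,0,0,0,0,0.0715,0,0,0,0,0,0.0715,0,0,0,0,0,0.0715,0,0,0,0,0,0.0715,0,0]'|sed -n 2,3p
python3 -m handwheel '[0,0,-0.24,0,0,0,0,0,-0.24,0,0,0,0,0,-0.24,0,0,0,0,0,0,0,0,0]'|sed -n 2,4p
python3 -c "
from h import *
print(Ro.from_quat(ctrl.get_state()['tcp_rot']).as_matrix().round(3))"
```

```text
eef_pos: [0.6565, -0.2872, 0.1584]
tcp_rot: [0.3, 0.954, -0.002, 0.003]
eef_pos: [0.6565, -0.2871, 0.1584]
tcp_rot: [0.571, 0.821, -0.003, 0.002]
eef_pos: [0.6574, -0.2855, 0.1597]
tcp_rot: [0.702, 0.704, 0.077, -0.079]
eef_pos: [0.657, -0.2879, 0.1596]
tcp_rot: [0.653, 0.654, 0.269, -0.271]
eef_pos: [0.6522, -0.2842, 0.0408]
tcp_rot: [0.655, 0.651, 0.265, -0.277]
contact_force: [-1.7, 1.6, -2.5]
[[ 0.01   1.    -0.014]
 [ 0.706  0.002  0.708]
 [ 0.708 -0.017 -0.706]]
```

```bash
python3 -m handwheel '[0,0.15,0,0,0,0,0,0.15,0,0,0,0,0,0.15,0,0,0,0,0,0.05,0,0,0,0,0,0.05,0,0,0,0]'|sed -n 2,4p
python3 -m handwheel '[0,0.05,0,0,0,0,0,0.05,0,0,0,0,0,0.05,0,0,0,0,0,0.05,0,0,0,0,0,0.05,0,0,0,0]'|sed -n 2,4p
python3 -m handwheel '[0,0.05,0,0,0,0,0,0.05,0,0,0,0,0,0.05,0,0,0,0,0,0.05,0,0,0,0,0,0.05,0,0,0,0]'|sed -n 2,4p
python3 -m handwheel '[0,0.04,0,0,0,0,0,0.04,0,0,0,0,0,0.04,0,0,0,0,0,0.04,0,0,0,0,0,0.04,0,0,0,0]'|sed -n 2,4p
python3 -m handwheel '[0,0,0,0,0,0,0,0,0,0,0,0]'|sed -n 2,4p
```

```text
eef_pos: [0.6573, -0.2047, 0.0529]
tcp_rot: [0.654, 0.655, 0.267, -0.269]
contact_force: [0.4, -0.1, 0.1]
eef_pos: [0.6572, -0.1691, 0.0521]
tcp_rot: [0.655, 0.654, 0.267, -0.268]
contact_force: [-1.1, -3.4, 3.0]
eef_pos: [0.6565, -0.1304, 0.0513]
tcp_rot: [0.654, 0.654, 0.267, -0.269]
contact_force: [-0.5, -4.4, 3.6]
eef_pos: [0.6565, -0.1012, 0.0513]
tcp_rot: [0.654, 0.655, 0.266, -0.269]
contact_force: [-1.9, -6.9, 3.9]
eef_pos: [0.6564, -0.1001, 0.0511]
tcp_rot: [0.654, 0.654, 0.267, -0.27]
contact_force: [-0.7, -3.0, 2.7]
```

```bash
python3 -m handwheel '[0,0.04,-0.005,0,0,0,0,0.04,-0.005,0,0,0,0,0.04,-0.005,0,0,0,0,0.04,-0.005,0,0,0,0,0.03,0,0,0,0]'|sed -n 2,4p
python3 -m handwheel '[0,0.03,0,0,0,0,0,0.02,0,0,0,0,0,0.01,0,0,0,0,0,0,0,0,0,0]'|sed -n 2,4p
python3 - <<'E'
from h import *
s=ctrl.get_state(); print(s["eef_pos"])
c=imaging.get_calibration("scene"); p,D=imaging.read_camera("scene"); W=cloud(c,D); x,y,z=W[...,0],W[...,1],W[...,2]
for zz in (.04,.05,.06,.07,.08,.09):
    m=(abs(z-zz)<.006)&(abs(x-.67)<.04)&(abs(y-.02)<.1); print(zz,m.sum(),np.sort(y[m].round(3))[::3].tolist())
c=imaging.get_calibration("top"); p,D=imaging.read_camera("top"); W=cloud(c,D); x,y,z=W[...,0],W[...,1],W[...,2]
m=(z>.08)&(z<.105)&(abs(x-.655)<.04)&(y>.035)&(y<.12); print(m.sum(),y[m].min(),y[m].max(),x[m].min(),x[m].max())
m=(z>.01)&(z<.06)&(np.hypot(x-.655,y-.0525)<.03); print("jar1 content",m.sum(),np.percentile(z[m],[50,90,99]))
E
```

```text
eef_pos: [0.6567, -0.0757, 0.0504]
tcp_rot: [0.654, 0.656, 0.266, -0.268]
contact_force: [-6.3, -15.6, 11.9]
eef_pos: [0.6567, -0.0665, 0.0503]
tcp_rot: [0.654, 0.655, 0.266, -0.268]
contact_force: [-6.3, -14.0, 12.2]
[ 0.65665451 -0.0664676   0.05034545]
0.04 68 [-0.064, -0.061, -0.058, -0.034, 0.008, 0.011, 0.014, 0.017, 0.024, 0.027, 0.03, 0.033, 0.036, 0.039, 0.043, 0.046, 0.052, 0.056, 0.059, 0.062, 0.065, 0.069, 0.072]
0.05 114 [-0.079, -0.075, -0.072, -0.07, -0.067, -0.066, -0.064, -0.06, -0.057, -0.054, -0.054, -0.05, -0.047, -0.044, -0.034, 0.011, 0.014, 0.017, 0.02, 0.024, 0.027, 0.03, 0.033, 0.036, 0.038, 0.039, 0.042, 0.046, 0.049, 0.051, 0.052, 0.055, 0.055, 0.059, 0.062, 0.065, 0.069, 0.072]
0.06 166 [-0.08, -0.078, -0.076, -0.075, -0.073, -0.072, -0.07, -0.069, -0.069, -0.067, -0.066, -0.066, -0.064, -0.063, -0.063, -0.06, -0.059, -0.057, -0.05, -0.047, -0.044, -0.041, -0.04, -0.037, -0.034, -0.034, -0.028, 0.011, 0.014, 0.017, 0.02, 0.024, 0.025, 0.027, 0.028, 0.03, 0.032, 0.033, 0.036, 0.036, 0.039, 0.042, 0.045, 0.048, 0.049, 0.051, 0.055, 0.058, 0.059, 0.061, 0.062
[... 638 characters left out ...]
32, 0.033, 0.035, 0.036, 0.039, 0.042, 0.045, 0.048, 0.049, 0.052, 0.055, 0.058, 0.058, 0.061, 0.061, 0.064, 0.067, 0.07, 0.071, 0.075]
0.09 176 [-0.052, -0.049, -0.049, -0.046, -0.045, -0.043, -0.042, -0.039, -0.036, -0.033, -0.03, -0.027, -0.026, -0.007, 0.002, 0.002, 0.005, 0.008, 0.011, 0.014, 0.015, 0.018, 0.018, 0.018, 0.022, 0.024, 0.025, 0.027, 0.028, 0.03, 0.032, 0.033, 0.033, 0.036, 0.038, 0.039, 0.042, 0.045, 0.048, 0.048, 0.051, 0.052, 0.054, 0.055, 0.057, 0.058, 0.061, 0.061, 0.064, 0.064, 0.065, 0.067, 0.068, 0.07, 0.07, 0.071, 0.071, 0.073, 0.075]
63 0.04050133964842363 0.07637111768805292 0.6239350396752582 0.6824219920087555
jar1 content 65 [0.02697259 0.05501787 0.05928069]
```

```bash
cat > mosaic.py <<'E'
import sys
from h import *
w,_=imaging.read_camera("wrist"); s,_=imaging.read_camera("scene"); t,_=imaging.read_camera("top")
r=lambda im,wd,ht: cv2.resize(im,(wd,ht),interpolation=cv2.INTER_CUBIC)
a=np.hstack([r(w[60:310,120:520],480,300),r(s[170:270,260:366],320,300)]); b=np.hstack([r(s[150:290,230:420],407,300),r(t[100:280,230:466],393,300)])
cv2.imwrite(sys.argv[1],np.vstack([a,b]))
E
python3 mosaic.py pics/m1.png
```

```text
(no output)
```

View pics/m1.png

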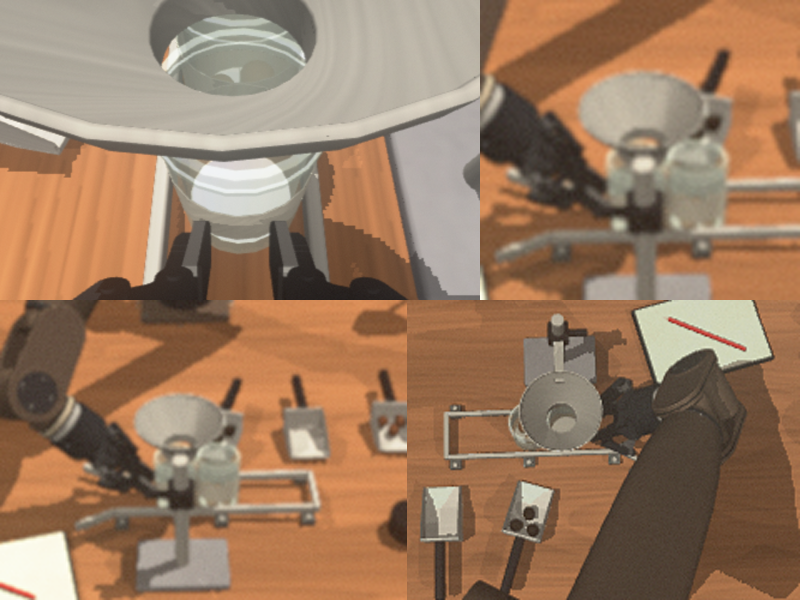

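```bash
python3 -m handwheel '[0,0,0.01,0,0,0,0,0,0.01,0,0,0,0,0,0,0,0,0]'|sed -n 2,4p
python3 -m handwheel '[0,0.012,0,0,0,0,0,0.012,0,0,0,0,0,0.012,0,0,0,0,0,0,0,0,0,0]'|sed -n 2,4p
cat > jm.py <<'E'
from h import *
s=ctrl.get_state(); print(s["eef_pos"])
c=imaging.get_calibration("top"); p,D=imaging.read_camera("top"); W=cloud(c,D); x,y,z=W[...,0],W[...,1],W[...,2]
m=(z>.08)&(z<.105)&(abs(x-.655)<.04)&(y>.035)&(y<.12); print("top jar1 ymax",y[m].max(),"x",(x[m].min()+x[m].max())/2)
c=imaging.get_calibration("scene"); p,D=imaging.read_camera("scene"); W=cloud(c,D); x,y,z=W[...,0],W[...,1],W[...,2]
m=(z>.05)&(z<.092)&(abs(x-.67)<.04)&(abs(y-.06)<.05); print("scene jar1 ymax",np.percentile(y[m],[98,100]))
m=(z>.065)&(z<.085)&(abs(x-.67)<.035)&(y<0)&(y>-.06); print("scene jar2 ymin",np.percentile(y[m],[0,2,5]))
E
python3 jm.py
```

```text
eef_pos: [0.6562, -0.0639, 0.0505]
tcp_rot: [0.655, 0.654, 0.266, -0.269]
contact_force: [-0.9, -5.1, 2.6]
eef_pos: [0.6562, -0.0578, 0.0505]
tcp_rot: [0.654, 0.654, 0.266, -0.27]
contact_force: [-0.8, -4.3, 1.6]
[ 0.65624785 -0.05778823  0.05048601]
top jar1 ymax 0.08447600714824414 x 0.6548065555819258
scene jar1 ymax [0.08121917 0.08455722]
scene jar2 ymin [-0.05972084 -0.05952776 -0.05838268]
```

```bash
python3 -m handwheel '[0,-0.05,0,0,0,0,0,-0.2,0,0,0,0,0,-0.25,0,0,0,0,0,-0.25,0,0,0,0,0,-0.25,0.2,0,0,0]'|sed -n 2,3p
python3 -m handwheel '[0,0,0.22,-0.0715,0,0,0,0,0.22,-0.0715,0,0,0,0,0.22,-0.0715,0,0,0,0,0.22,-0.0715,0,0,0,0,0.22,-0.0715,0,0]' 0.6|sed -n 2,3p
python3 -m handwheel '[0,0,0.05,-0.0715,0,0,0,0,0,-0.0715,0,0]'|sed -n 2,3p
python3 -m handwheel '[-0.096,0.235,0,0,0,0.0604,-0.096,0.235,0,0,0,0.0604,-0.096,0.235,0,0,0,0.0604,-0.096,0.235,0,0,0,0.0604,-0.096,0.235,0,0,0,0.0604]'|sed -n 2,3p
python3 -m handwheel '[-0.096,0.235,0,0,0,0.0604,-0.096,0.235,0,0,0,0.0604,-0.096,0.235,0,0,0,0.0604,-0.096,0.235,0,0,0,0.0604,-0.096,0.235,0,0,0,0.0604]'|sed -n 2,3p
python3 -m handwheel '[-0.096,0.235,0,0,0,0.0604,-0.096,0.235,0,0,0,0.0604,-0.096,0.235,0,0,0,0.0604,-0.096,0.235,0,0,0,0.0604,-0.096,0.235,0,0,0,0.0604]'|sed -n 2,3p
python3 -m handwheel '[-0.096,0.235,0,0,0,0.0604,0,0,0,0,0,0]'|sed -n 2,5p
python3 - <<'E'
from h import *
s=ctrl.get_state(); print(s["eef_pos"],Ro.from_quat(s["tcp_rot"]).as_matrix().round(3).tolist())
c=imaging.get_calibration("wrist"); p,D=imaging.read_camera("wrist"); W=cloud(c,D); z=W[...,2]
m=(z>.030)&(z<.055)&(abs(W[...,1]-.357)<.05)&(W[...,0]<.435)&(W[...,0]>.33); P=W[m]; k=np.polyfit(P[:,0],P[:,1],1); print(m.sum(),P.mean(0),P.min(0),P.max(0),np.degrees(np.arctan(k[0])),"grip",P.min(0)[0]+.065,np.polyval(k,P.min(0)[0]+.065))
E
```

```text
eef_pos: [0.6533, -0.2022, 0.0708]
tcp_rot: [0.655, 0.652, 0.266, -0.275]
eef_pos: [0.6565, -0.2027, 0.2437]
tcp_rot: [0.704, 0.703, 0.074, -0.076]
eef_pos: [0.6586, -0.2032, 0.2558]
tcp_rot: [0.707, 0.707, -0.004, 0.008]
eef_pos: [0.5831, -0.0244, 0.2486]
tcp_rot: [0.52, 0.854, -0.003, 0.001]
eef_pos: [0.5108, 0.1516, 0.2488]
tcp_rot: [0.304, 0.953, -0.003, 0.002]
eef_pos: [0.4386, 0.3277, 0.2489]
tcp_rot: [0.072, 0.997, -0.002, 0.003]
eef_pos: [0.4223, 0.3661, 0.2488]
tcp_rot: [0.022, 1.0, -0.001, 0.002]
contact_force: [-0.5, -0.8, 0.1]
opening: 0.598
[0.42231589 0.36605663 0.24883358] [[-0.999, 0.044, 0.004], [0.044, 0.999, -0.001], [-0.004, -0.001, -1.0]]
1087 [0.39415925 0.35693761 0.04508083] [0.35602075 0.34686102 0.03448348] [0.43488255 0.36619431 0.04840583] -3.342249914831352 grip 0.4210207533234127 0.35536890657952414
```

```bash
python3 -m handwheel '[0,0,0,0,0,0,0,0,0,0,0,0,0,0,0,0,0,0]'|sed -n 2,5p
```

```text
eef_pos: [0.4266, 0.3599, 0.2493]
tcp_rot: [0.028, 1.0, -0.002, 0.004]
contact_force: [-0.7, 0.3, -0.1]
opening: 0.603
```

```bash
python3 -m handwheel '[-0.027,-0.03,-0.2,0,0,0,0,0,-0.25,0,0,0,0,0,-0.25,0,0,0,0,0,-0.25,0,0,0,0,0,-0.2,0,0,0]'|sed -n 2,4p
python3 -m handwheel '[0,0,-0.12,0,0,0,0,0,-0.12,0,0,0,0,0,0,0,0,0,0,0,0,0,0,0,0,0,0,0,0,0]'|sed -n 2,4p
```

```text
eef_pos: [0.4218, 0.3545, 0.0745]
tcp_rot: [0.028, 1.0, -0.002, 0.003]
contact_force: [0.3, 0.3, -0.6]
eef_pos: [0.4234, 0.3563, 0.0424]
tcp_rot: [0.028, 1.0, -0.001, 0.005]
contact_force: [0.5, 0.1, 0.9]
```

```bash
python3 -m handwheel '[-0.005,-0.005,-0.035,0,0,0,0,0,0,0,0,0,0,0,0,0,0,0]'|sed -n 2,4p
python3 -m handwheel '[0,0,0,0,0,0,0,0,0,0,0,0,0,0,0,0,0,0,0,0,0,0,0,0,0,0,0,0,0,0]' 0 100|sed -n 2,6p
python3 -m handwheel '[0,0,0,0,0,0,0,0,0,0,0,0,0,0,0,0,0,0]'|sed -n 2,6p
python3 -m handwheel '[0,0,0.04,0,-0.03,0,0,0,0.08,0,-0.03,0,0,0,0.12,0,-0.03,0,0,0,0.16,0,0,0,0,0,0.16,0,0,0]'|sed -n 2,6p
python3 -m handwheel '[0,0,0.16,0,0,0,0,0,0.16,0,0,0,0,0,0.16,0,0,0,0,0,0.16,0,0,0,0,0,0.12,0,0,0]'|sed -n 2,6p
python3 -m handwheel '[0,0,0,0,0,0,0,0,0,0,0,0,0,0,0,0,0,0]'|sed -n 2,6p
python3 - <<'E'
from h import *
c=imaging.get_calibration("scene"); p,D=imaging.read_camera("scene")
W=cloud(c,D); m=(abs(W[...,1]-.352)<.035)&(W[...,2]>.12)&(W[...,0]>.46)&(W[...,0]<.62); P=W[m]; print(len(P),P.min(0),P.max(0))
# nuts: dark brown inside scoop
v,u=np.where(m); h=cv2.cvtColor(p,cv2.COLOR_BGR2HSV); mm=np.zeros(m.shape,np.uint8); mm[m&(h[...,1]>95)]=1; print([(cc.tolist()) for cc in [cv2.connectedComponentsWithStats(mm)[2]]])
E
```

```text
eef_pos: [0.4217, 0.3558, 0.0366]
tcp_rot: [0.027, 1.0, -0.002, 0.005]
contact_force: [0.6, -0.6, -0.1]
eef_pos: [0.4215, 0.3559, 0.0364]
tcp_rot: [0.027, 1.0, -0.002, 0.004]
contact_force: [-2.3, -1.2, 3.3]
opening: 0.168
finger_force: 97.5
eef_pos: [0.4214, 0.3559, 0.0364]
tcp_rot: [0.027, 1.0, -0.002, 0.004]
contact_force: [-2.6, -1.6, 4.6]
opening: 0.169
finger_force: 97.7
eef_pos: [0.4195, 0.3549, 0.1186]
tcp_rot: [0.027, 0.997, -0.001, 0.073]
contact_force: [0.3, 0.7, -1.1]
opening: 0.172
finger_force: 97.8
eef_pos: [0.4214, 0.3558, 0.2351]
tcp_rot: [0.027, 0.997, 0.0, 0.075]
contact_force: [0.9, 0.9, -1.9]
opening: 0.168
finger_force: 97.8
eef_pos: [0.4204, 0.3551, 0.2315]
tcp_rot: [0.027, 0.997, -0.001, 0.073]
contact_force: [-0.5, 0.3, -2.2]
opening: 0.168
finger_force: 97.8
345 [0.46005164 0.31709786 0.2026206 ] [0.55569938 0.38420255 0.24670522]
[[[0, 0, 640, 400, 255936], [415, 156, 3, 5, 10], [420, 156, 9, 8, 39], [410, 162, 1, 1, 1], [416, 169, 8, 1, 8], [425, 169, 2, 1, 2], [428, 169, 1, 1, 1], [433, 169, 3, 1, 3]]]
```

```bash
python3 -m handwheel '[0.0153,-0.061,0.02,0,0,0,0.0306,-0.1225,0.025,0,0,0.0175,0.0306,-0.1225,0,0,0,0.0175,0.0306,-0.1225,0,0,0,0,0.0306,-0.1225,0,0,0,0]'|sed -n 2,4p
python3 -m handwheel '[0.0306,-0.1225,0,0,0,0,0.0306,-0.1225,0,0,0,0,0.0306,-0.1225,0,0,0,0,0.0306,-0.1225,0,0,0,0,0.0306,-0.1225,0,0,0,0]'|sed -n 2,4p
python3 -m handwheel '[0.0306,-0.1225,0,0,0,0,0.0306,-0.1225,0,0,0,0,0.0306,-0.1225,0,0,0,0,0.0306,-0.1225,0,0,0,0,0.0306,-0.1225,0,0,0,0]'|sed -n 2,4p
python3 -m handwheel '[0.0306,-0.1225,0,0,0,0,0.0306,-0.1225,0,0,0,0,0.0306,-0.1225,0,0,0,0,0.0306,-0.1225,0,0,0,0,0.0306,-0.1225,0,0,0,0]'|sed -n 2,4p
python3 -m handwheel '[0.0153,-0.061,0,0,0,0,0,0,0,0,0,0,0,0,0,0,0,0,0,0,0,0,0,0]'
python3 - <<'E'
from h import *
s=ctrl.get_state(); print(s["eef_pos"],Ro.from_quat(s["tcp_rot"]).as_matrix().round(3).tolist())
c=imaging.get_calibration("top"); p,D=imaging.read_camera("top")
W=cloud(c,D); z=W[...,2]; x=W[...,0]; y=W[...,1]
m=(z>.19)&(x>.56)&(x<.68)&(abs(y+.01)<.06); print(m.sum(),[ (v[m].min().round(4),v[m].max().round(4)) for v in (x,y,z)])
m=(z>.08)&(z<.105)&(abs(x-.655)<.04)&(y>.035)&(y<.12); print("jar1 ymax",y[m].max())
c=imaging.get_calibration("scene"); p,D=imaging.read_camera("scene"); W=cloud(c,D); x,y,z=W[...,0],W[...,1],W[...,2]
m=(z>.05)&(z<.092)&(abs(x-.67)<.04)&(abs(y+.01)<.06); print("jar2 ymin",np.percentile(y[m],[0,2,5]))
E
```

```text
eef_pos: [0.4417, 0.2715, 0.2393]
tcp_rot: [-0.001, 0.997, 0.001, 0.074]
contact_force: [0.0, 0.7, -2.9]
eef_pos: [0.4645, 0.1795, 0.2393]
tcp_rot: [-0.0, 0.997, 0.002, 0.074]
contact_force: [1.0, -0.7, -1.3]
eef_pos: [0.4873, 0.0877, 0.2393]
tcp_rot: [-0.0, 0.997, 0.002, 0.073]
contact_force: [-0.3, 0.3, -1.1]
eef_pos: [0.5101, -0.0041, 0.2392]
tcp_rot: [-0.0, 0.997, 0.002, 0.073]
contact_force: [1.0, -0.3, -1.1]
time: 40.73
eef_pos: [0.5127, -0.0112, 0.2401]
tcp_rot: [-0.001, 0.997, 0.002, 0.074]
contact_force: [-0.9, 0.2, -2.5]
opening: 0.174
finger_force: 97.9
[ 0.5126853  -0.01117429  0.24008983] [[-0.989, -0.001, 0.148], [-0.001, 1.0, 0.005], [-0.148, 0.005, -0.989]]
897 [(np.float64(0.56), np.float64(0.6436)), (np.float64(-0.0436), np.float64(0.0219)), (np.float64(0.2103), np.float64(0.2546))]
jar1 ymax 0.0843592742463696
jar2 ymin [-0.04276829 -0.04016234 -0.0372066 ]
```

```bash
python3 -m handwheel '[0.017,0,0,0,0.039,0,0.017,0,0,0,0.039,0,0.017,0,0,0,0.039,0,0.017,0,0,0,0.039,0]'|sed -n 2,4p
python3 -m handwheel '[0.017,0,0,0,0.039,0,0.017,0,0,0,0.039,0,0.017,0,0,0,0.039,0,0.017,0,0,0,0.039,0]'|sed -n 2,4p
python3 -m handwheel '[0.029,0,0.022,0,0.037,0,0.029,0,0.022,0,0.037,0,0.029,0,0.022,0,0.037,0]'|sed -n 2,4p
python3 -m handwheel '[0.029,0,0.022,0,0.037,0,0.029,0,0.022,0,0.037,0,0.029,0,0.022,0,0.037,0]'|sed -n 2,4p
python3 -m handwheel '[0.039,0,0.017,0,0.035,0,0.039,0,0.017,0,0.035,0,0.039,0,0.017,0,0.035,0,0.039,0,0.017,0,0.035,0]'|sed -n 2,4p
python3 -m handwheel '[0.039,0,0.017,0,0.035,0,0.039,0,0.017,0,0.035,0,0.039,0,0.017,0,0.035,0,0,0,0,0,0,0,0,0,0,0,0,0]'|sed -n 2,4p
python3 -m handwheel '[0,0,0,0,0,0,0,0,0,0,0,0,0,0,0,0,0,0,0,0,0,0,0,0,0,0,0,0,0,0]'
python3 -m handwheel '[0,0,0,0,0,0,0,0,0,0,0,0,0,0,0,0,0,0,0,0,0,0,0,0,0,0,0,0,0,0]'|head -1
python3 -m handwheel '[-0.07,0,0.05,0,-0.077,0,-0.07,0,0.05,0,-0.077,0,-0.07,0,0.05,0,-0.077,0,-0.07,0,0.05,0,-0.077,0,-0.07,0,0.05,0,-0.077,0]'|sed -n 2,4p
python3 -m handwheel '[-0.07,0,0.05,0,-0.077,0,-0.07,0,0.05,0,-0.077,0,-0.07,0,0.05,0,-0.077,0,-0.07,0,0.05,0,-0.077,0]'|sed -n 2,4p
```

```text
eef_pos: [0.5235, -0.0108, 0.2411]
tcp_rot: [-0.001, 0.999, 0.002, -0.049]
contact_force: [0.8, 0.8, -1.5]
eef_pos: [0.534, -0.0108, 0.2409]
tcp_rot: [-0.001, 0.985, 0.002, -0.17]
contact_force: [-0.6, 0.3, -2.2]
eef_pos: [0.5471, -0.0108, 0.2507]
tcp_rot: [-0.0, 0.967, 0.002, -0.255]
contact_force: [-0.1, 0.2, -1.9]
eef_pos: [0.5603, -0.0108, 0.2607]
tcp_rot: [-0.0, 0.941, 0.002, -0.338]
contact_force: [0.2, -0.5, -1.1]
eef_pos: [0.5838, -0.0107, 0.2707]
tcp_rot: [-0.0, 0.898, 0.002, -0.439]
contact_force: [-0.2, -0.5, -0.3]
eef_pos: [0.6009, -0.011, 0.2771]
tcp_rot: [0.0, 0.859, 0.002, -0.511]
contact_force: [-0.7, 0.0, -1.4]
time: 43.17
eef_pos: [0.6005, -0.0117, 0.2788]
tcp_rot: [0.001, 0.859, 0.002, -0.511]
contact_force: [-0.7, 0.3, -2.2]
opening: 0.167
finger_force: 98.1
time: 43.58
eef_pos: [0.5481, -0.0118, 0.3168]
tcp_rot: [0.0, 0.973, 0.002, -0.229]
contact_force: [-0.5, 0.1, 0.0]
eef_pos: [0.5055, -0.0117, 0.3471]
tcp_rot: [-0.0, 1.0, 0.002, 0.01]
contact_force: [-0.5, -0.8, -0.5]
```

```bash
python3 -m handwheel '[-0.056,0.245,-0.065,0,0,0,-0.056,0.245,-0.065,0,0,0,-0.056,0.245,-0.065,0,0,0,-0.056,0.245,-0.065,0,0,0,-0.056,0.245,-0.065,0,0,0]'|sed -n 2,3p
python3 -m handwheel '[-0.056,0.245,-0.065,0,0,0,-0.056,0.245,-0.065,0,0,0,-0.056,0.245,-0.065,0,0,0,-0.056,0.245,-0.065,0,0,0,-0.056,0.245,-0.065,0,0,0]'|sed -n 2,3p
python3 -m handwheel '[0,0,0,0,0,0,0,0,0,0,0,0,0,0,0,0,0,0]'|sed -n 2,4p
python3 - <<'E'
from h import *
s=ctrl.get_state(); T=Ro.from_quat(s["tcp_rot"]).as_matrix(); print("pitch",np.degrees(np.arctan2(T[0,2],-T[2,2])))
c=imaging.get_calibration("top"); p,D=imaging.read_camera("top"); W=cloud(c,D); x,y,z=W[...,0],W[...,1],W[...,2]
k=(np.hypot(x-.654,y+.0115)<.05)&(z<.1); print("hole",k.sum(),np.percentile(z[k],[5,25,50,75,95]))
m=((z>0.010)&(z<0.035)).astype(np.uint8); n,l,st_,cc=cv2.connectedComponentsWithStats(m)
for i in range(1,n):
    if 15<st_[i,4]<120 and 90<st_[i,1]<300: P=W[l==i]; print(st_[i,4],np.nanmean(P,0).round(3))
m=(z>.14)&(x>.46)&(x<.6)&(y>.3)&(y<.41); P=W[m]
for a in np.arange(.46,.57,.01):
    q=P[(abs(P[:,0]-a)<.005)&(abs(P[:,1]-.355)<.025)]
    if len(q): print(a.round(2),len(q),np.percentile(q[:,2],[10,50,90,98]).round(3))
E
```

```text
eef_pos: [0.4628, 0.1733, 0.297]
tcp_rot: [0.0, 1.0, 0.002, 0.007]
eef_pos: [0.4209, 0.3573, 0.248]
tcp_rot: [-0.0, 1.0, 0.002, 0.007]
eef_pos: [0.4218, 0.3556, 0.2483]
tcp_rot: [-0.001, 1.0, 0.002, 0.007]
contact_force: [0.4, -0.1, -0.3]
pitch 0.7904370334153533
hole 360 [-0.00275578  0.00460899  0.02141271  0.02711257  0.06726317]
92 [ 0.879 -0.504  0.019]
118 [ 0.703 -0.124  0.021]
64 [0.666 0.068 0.022]
108 [ 0.67  -0.01   0.022]
79 [0.616 0.415 0.023]
25 [0.628 0.055 0.022]
52 [0.537 0.074 0.021]
62 [0.528 0.17  0.02 ]
36 [0.561 0.622 0.033]
56 [0.519 0.231 0.024]
28 [0.558 0.205 0.012]
34 [0.528 0.015 0.022]
47 [0.511 0.05  0.02 ]
49 [0.492 0.071 0.02 ]
50 [0.483 0.044 0.02 ]
84 [0.36  0.694 0.032]
48 [0.377 0.557 0.027]
0.46 31 [0.212 0.216 0.5   0.509]
0.47 76 [0.212 0.215 0.493 0.503]
0.48 64 [0.212 0.214 0.217 0.218]
0.49 65 [0.211 0.214 0.216 0.217]
0.5 67 [0.212 0.215 0.217 0.219]
0.51 69 [0.212 0.214 0.217 0.218]
0.52 78 [0.213 0.216 0.218 0.22 ]
0.53 86 [0.216 0.219 0.221 0.222]
0.54 85 [0.218 0.221 0.223 0.226]
0.55 44 [0.22  0.223 0.225 0.226]
```

```bash
python3 -m handwheel '[0,0,-0.25,0,0,0,0,0,-0.25,0,0,0,0,0,-0.25,0,0,0,0,0,-0.25,0,0,0,0,0,-0.2,0,0,0]'|sed -n 2,3p
python3 -m handwheel '[0,0,-0.06,0,0,0,0,0,-0.05,0,0,0,0,0,0,0,0,0,0,0,0,0,0,0]'|sed -n 2,4p
python3 -m handwheel '[0,0,-0.02,0,0,0,0,0,0,0,0,0,0,0,0,0,0,0]'|sed -n 2,4p
```

```text
eef_pos: [0.4222, 0.3539, 0.0665]
tcp_rot: [0.001, 1.0, 0.002, 0.007]
eef_pos: [0.4239, 0.3561, 0.0539]
tcp_rot: [0.0, 1.0, 0.003, 0.009]
contact_force: [0.0, 0.5, -0.0]
eef_pos: [0.4229, 0.3563, 0.0502]
tcp_rot: [-0.0, 1.0, 0.003, 0.008]
contact_force: [-0.9, -0.9, -1.4]
```

```bash
python3 -m handwheel '[0,0,-0.04,0,0.002,0,0,0,-0.025,0,0.002,0,0,0,0,0,0,0]'|sed -n 2,4p
python3 -m handwheel '[0,0,-0.013,0,0.002,0,0,0,0,0,0,0]'|sed -n 2,4p
python3 -m handwheel '[0,0,-0.01,0,0.002,0,0,0,0,0,0,0]'|sed -n 2,4p
```

```text
eef_pos: [0.4215, 0.3554, 0.038]
tcp_rot: [-0.0, 1.0, 0.002, 0.003]
contact_force: [-0.2, -0.3, -0.7]
eef_pos: [0.4221, 0.3558, 0.037]
tcp_rot: [-0.0, 1.0, 0.002, 0.002]
contact_force: [-0.2, -1.2, -0.4]
eef_pos: [0.4224, 0.3561, 0.0366]
tcp_rot: [-0.0, 1.0, 0.002, 0.001]
contact_force: [-4.3, -1.4, 4.1]
```

Touched down; release, rise and check everything.

```bash
python3 -m handwheel '[0,0,0,0,0,0,0,0,0,0,0,0,0,0,0,0,0,0,0,0,0,0,0,0]' 0.6 25|sed -n 2,6p
python3 -m handwheel '[0,0,0.1,0,0,0,0,0,0.25,0,0,0,0,0,0.27,0,0,0,0,0,0.27,0,0,0,0,0,0.27,0,0,0]'|sed -n 2,4p
python3 -m handwheel '[-0.13,0.2,0.1,0,0,0,-0.13,0.2,0.1,0,0,0,-0.13,0.2,0.1,0,0,0,0,0,0,0,0,0]'|sed -n 1,4p
python3 look.py; python3 jm.py; python3 mosaic.py pics/m2.png; python3 - <<'E'
from h import *
s,_=imaging.read_camera("scene"); t,_=imaging.read_camera("top"); r=lambda im,w,h: cv2.resize(im,(w,h),interpolation=cv2.INTER_CUBIC)
cv2.imwrite("pics/m3.png",np.vstack([r(s[180:290,250:470],800,300),r(t[130:280,180:480],800,300)]))
E
```

```text
eef_pos: [0.4222, 0.3557, 0.0355]
tcp_rot: [-0.0, 1.0, 0.002, 0.001]
contact_force: [-0.5, -0.2, -0.2]
opening: 0.6
finger_force: 0.0
eef_pos: [0.4217, 0.3555, 0.211]
tcp_rot: [-0.0, 1.0, 0.002, 0.001]
contact_force: [0.7, 0.2, 0.1]
time: 48.13
eef_pos: [0.3618, 0.4505, 0.259]
tcp_rot: [-0.003, 1.0, 0.006, 0.003]
contact_force: [0.8, 0.5, 0.7]
48.1333 [0.36184846 0.45053897 0.25899701] [[-1.0, -0.005, 0.006], [-0.005, 1.0, 0.011], [-0.006, 0.011, -1.0]]
315 [ 0.793 -0.049  0.017] 0.14 [ 0.7473 -0.0753] [ 0.833  -0.0183]
296 [0.794 0.029 0.014] 0.137 [ 0.7483 -0.0008] [0.8329 0.0541]
446 [0.724 0.326 0.032] 0.04 [0.6921 0.2947] [0.7593 0.361 ]
929 [ 0.662 -0.011  0.11 ] 0.14 [ 0.608  -0.0591] [0.7018 0.0367]
115 [ 0.703 -0.124  0.021] 0.029 [ 0.6889 -0.1673] [ 0.7265 -0.086 ]
974 [0.637 0.064 0.03 ] 0.098 [ 0.5848 -0.1662] [0.7095 0.1969]
566 [ 0.634 -0.473  0.031] 0.043 [ 0.5928 -0.5173] [ 0.6768 -0.4318]
995 [0.623 0.431 0.095] 0.126 [0.5898 0.4026] [0.6675 0.4798]
508 [0.47  0.064 0.032] 0.051 [0.3756 0.0054] [0.5689 0.0974]
446 [0.466 0.2   0.035] 0.05 [0.3701 0.1665] [0.5641 0.2344]
543 [0.456 0.356 0.033] 0.051 [0.3577 0.3222] [0.5509 0.3903]
47 [0.511 0.05  0.02 ] 0.028 [0.5015 0.0408] [0.5222 0.0587]
[0.36273363 0.44829725 0.25694887]
top jar1 ymax 0.08419950423789602 x 0.6550772078546898
scene jar1 ymax [0.08126574 0.08469204]
scene jar2 ymin [-0.04010284 -0.04000845 -0.03987817]
```

View pics/m3.png

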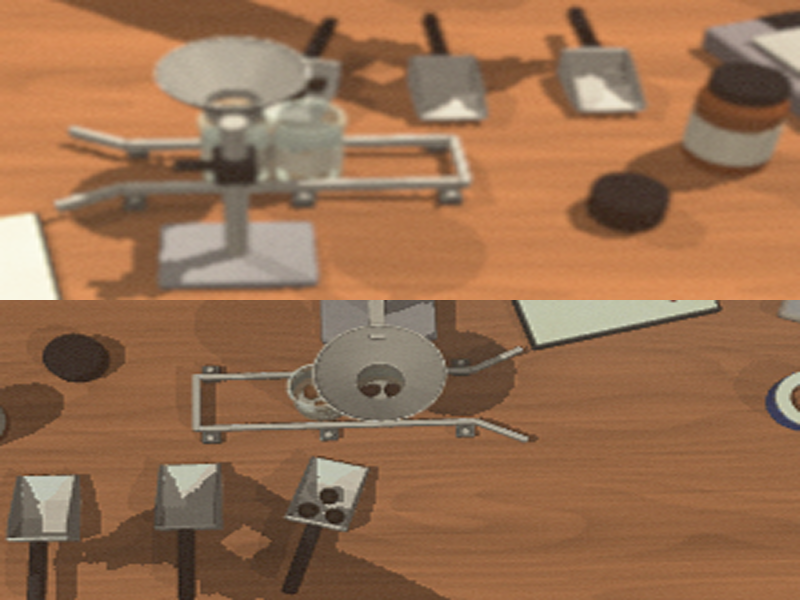

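The last view shows both emptied scoops upright, at about (42,505) and (188,495). The lime scoop still holds its three limes, around (322,505). Brown nutmegs show through the outlet at (380,388), hazelnuts are in the front jar at (312,390), and nothing has spilled. I'm handing the job in.

```bash
python3 -c "
from plant import ctrl
print(ctrl.sign_off())"
```

```text
the job is handed in; nothing more can be done
None
```

The job is handed in at about 48 s of robot time: both jars on the counter are filled (hazelnut in front, nutmeg under the funnel), their scoops are back upright and empty, the lime scoop is still full, and nothing spilled in the last images; the stock jar, tape roll and lids have not moved.

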